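# Kit the swivel discs and the spanner

## Robot

A 7-joint arm with a two-finger parallel gripper is mounted at the origin on the work surface. World frame = base frame: x ahead of the robot, y to its left, z up, the work surface at z = 0. Lengths are in mm, angles in rad, forces in N, time in s.
With the tool pointing down it reaches from about 400 to 925 mm from the base axis. Payload 5.6 kg.
Tool frame: the origin (TCP) lies on the centre line of the jaws, within the pads' length; the fingertips stand 22 mm ahead of it and the grasp point (between the pads) lies 3 mm ahead of it; z points along the fingers, y is the line along which they close (so a half turn about z gives the same grasp; the last joint's range is limited). The gripper opens to 85 mm and grips with 20 to 120 N. Pads are 22 mm wide; open, the fingers measure 114 mm over their backs; the gripper's body (76 mm by 85 mm) begins 54 mm behind the grasp point. The pads swing forward as they close: fully open they stand 13 mm farther back than shut.
Start: joints at [-1.156, 0.468, -0.012, 1.603, 0.006, 1.071, -0.056], TCP at [287.322, 583.055, 253.29] pointing down, gripper open.
Joint ranges: [-2.53, 2.53], [-0.31, 2.02], [-1.57, 1.55], [0.28, 2.44], [-1.29, 4.43], [0.15, 1.84], [-2.92, 2.92]. Speed limits (rad/s): [2.57, 2.57, 3.14, 3.14, 3.14, 3.14, 3.14].

## Interface

Orientations are given as a 3x3 rotation matrix whose columns are the frame's x, y, z axes.
In Python, from cell import ctrl, optics, recognise, mark_of gives the robot as it stands.
- The arm moves only by the tool play_rows, never from a script. Its argument "targets" is a list of rows, each an object with "angular": the turn, a rotation vector about the tool's x, y, z in degrees, a list of three; "slide": the shift along the tool's x, y, z in cm, a list of three; "hand": the gripper command: -1 is fully open, 1 is shut, values between are in proportion. In form: [{"angular": [rx, ry, rz], "slide": [dx, dy, dz], "hand": hand}, ...]. A call has 1 to 12 rows; each row shifts and turns the commanded pose from where the row before left it, along the tool's axes as they then stand; what a row does not reach is not made up. A row lasts 1/10 s, in which the tool goes at most 50 mm and 8.59 degrees, less where a joint would pass 70% of its speed; a pose out of reach is approached as far as the arm can. A call is refused whole if a number of a shift passes 5 or a number of a turn 8.59, either way. A call with a gripper value outside its range is refused whole. The fingers move at their own pace and stop on an object; the grip force is fixed at half the most. Time passes only in rows, so rows that do not move let the fingers close. It gives the time, the measured TCP pose, the force, the opening and the grip force at its end, in the units of the state.
- ctrl.read_state(): the state, without advancing time (a new reading comes with each control period).
- optics.capture(name): name is "side" or "top"; returns a dict with "frame" (384x512x3 uint8, red, green, blue), "fx", "fy", "cx", "cy" (pixels), "extrinsics" (4x4, takes a point from camera to world coordinates). Camera axes: x right, y down, z forward; pixel columns grow to the right and rows downward; lengths in mm; the calibration is good to about 2 mm. A picture is of the moment at which its call begins. There is no depth.
- ctrl.close_job(): hands the job in; it is judged then, once.
Trained networks look in a picture, given as the dict that the camera call returned (one of the last four; its "shot" number tells which), for a name from the list of things; names that differ only in an ending like _2 or _b are one class to them, and where a whole thing is asked for, a point or a joint stands for the part that bears it (a point fixed in the world has none). Each returns a list of dicts, best first, with "confidence" (0 to 1); they miss things now and then, are a little off and sometimes report something else, mostly with a low value. They report only what shows in the picture. A call takes as long as a camera call.
- recognise(picture, label): "rect" ([left, top, right, bottom] in pixels, round what is visible of it).
- mark_of(picture, label): "centre" ([column, row] in pixels: a listed point, or the origin of a listed thing).
The state is a dict: "time_s": time; "joint_positions": joint angles; "dq": joint speeds; "effort": joint torques, N m; "tool_pos": TCP position; "tcp_rot": TCP orientation; "wrist_force": force on the tool from outside, world axes, zero at the start; "ft_torque": the same for the moment, N m; "finger_gap": opening from 0.0 (shut) to 1.0 (fully open); "grasp_force": force on a finger pad.
Only numpy, scipy, OpenCV 4.12 (cv2) and the standard library are available. Lean on these libraries where they do the work, as an engineer would, in place of code of your own. Each camera call takes 0.05 s, during which the arm holds its last target. There are 200 camera calls.

## Task

First clear the plywood offcut off the pocket block into the grey offcut crate. Then take every aluminium disc out of the block (pressed down on one side it tips against its pocket wall, and the edge that rises can be pinched) and lay each flat in a round cavity of its own in the kit tray; also lay the spanner fully down in its matching cavity of that tray. Leave the jar, the mug and the cork pad where they are.

Things in the scene. Friction and masses are not known exactly. Their poses are not given: they have to be found in the camera images.
- block: fixed plywood dispensing block, 96 (its x) x 268 (its y) x 54 mm tall, its +x side towards the robot; origin at the centre of its underside, z up. Three equal square pockets, 76 x 76 mm, are cut into its top in a row along its y, 86 mm apart, with 10 mm walls. Each disc lies flat in its pocket, its top flush with the block's top. How a pocket works is told under pocket0 to pocket2
- tray: fixed shadow-cut plywood kit tray, 146 (its x) x 268 (its y) x 14 mm tall; origin at the centre of its underside, z up. All its cavities are 7 mm deep with floors 7 mm above the table: three round ones in a row along its y (on its +x side, 29 mm to +x of its origin, 86 mm apart) and one spanner-shaped one on its -x side
- bin: fixed open grey plastic crate for offcuts, 110 (its x) x 240 (its y) x 45 mm tall, walls and floor 5 mm; origin at the centre of its underside, z up
- offcut_c (a point): centre of the plywood offcut, a loose strip 200 (its x) x 40 (its y) x 18 mm thick, about 100 g. It starts lying across the top of the block, over the discs
- spanner_c (a point): centre (half-way up) of a loose steel spanner, 160 mm long along its x, 12 mm thick, about 180 g; it lies flat on the table. Its shaft, 18 mm wide, runs from x -48 to +32 mm; the open jaw end, 44 mm wide, is at x +32 to +80; the round end, 32 mm across, is at x -80 to -48
- spanner_seat (a point): middle of the spanner cavity's floor, 44 mm to -x of the tray's origin. The cavity follows the spanner's outline with about 3 mm to spare all round; the jaw end belongs towards the tray's +y (spanner's x along the tray's y)
- pocket0 (a point): centre of pocket 0 of the block, level with the block's top, 54 mm above the table; axes as the block's. In every pocket (x from its centre) the disc rests on a ledge at x -38 to -28 and on a straight edge (fulcrum, along y) at x +3, both 44 mm above the table; between them is a trough 16 mm deep; beyond the fulcrum a ramp falls at 60 degrees to a floor 9 mm above the table and a low stop at the +x wall
- round0 (a point): centre of the floor of round cavity 0 of the tray, 76 mm across, 7 mm deep; any disc may lie in any round cavity
- disc0_c (a point): centre of disc 0: a loose plain aluminium disc, 70 mm across, 10 mm thick, about 105 g; its z is the disc's axis. It starts flat in pocket 0 of the block; it may be absent, leaving its pocket empty
- pocket1 (a point): centre of pocket 1 of the block, level with the block's top, 54 mm above the table; axes as the block's. In every pocket, pressing the disc's +x part (20 mm beyond its centre) with closed fingertips some 10 to 14 mm down, with a few newtons, tips it over the fulcrum onto the 60 degree ramp, against the +x wall, where it stays by itself
- round1 (a point): centre of the floor of round cavity 1 of the tray, 76 mm across, 7 mm deep; any disc may lie in any round cavity
- disc1_c (a point): centre of disc 1: a loose plain aluminium disc, 70 mm across, 10 mm thick, about 105 g; its z is the disc's axis. It starts flat in pocket 1 of the block; it may be absent, leaving its pocket empty
- pocket2 (a point): centre of pocket 2 of the block, level with the block's top, 54 mm above the table; axes as the block's. In every pocket a tipped disc lies at 50 to 60 degrees, centre about 10 mm to +x of the pocket centre and 42 mm above the table; its -x edge stands up some 20 mm above the block's top and can be pinched across the disc's thickness, one finger under it in the trough
- round2 (a point): centre of the floor of round cavity 2 of the tray, 76 mm across, 7 mm deep; any disc may lie in any round cavity
- disc2_c (a point): centre of disc 2: a loose plain aluminium disc, 70 mm across, 10 mm thick, about 105 g; its z is the disc's axis. It starts flat in pocket 2 of the block; it may be absent, leaving its pocket empty
- jar_c (a point): centre of a glass jar, 72 mm across, 95 mm tall; a bystander
- mug_c (a point): centre of a white mug, 80 mm across, 90 mm tall; a bystander
- pad_c (a point): centre of a cork sanding pad, 100 x 70 x 25 mm; a bystander

How it is judged (in metres and radians):
On the way:
1. the offcut lies in the offcut crate (x of offcut_c in the frame of bin between -0.045 and 0.045 m and y of offcut_c in the frame of bin between -0.11 and 0.11 m and z of offcut_c in the frame of bin below 0.035 m and linear speed of offcut below 0.03 m/s), for 0.2 s.
At the end, for the whole second after the job is handed in: the offcut lies inside the crate; every disc present lies flat (within 0.1 rad) on the floor of a round cavity of its own, within 6 mm of its centre; the spanner lies fully down in its cavity, within 8 mm and 0.12 rad; all at rest (all of step 1 and horizontal distance between spanner_c and spanner_seat below 0.008 m and z of spanner_c in the frame of tray below 0.016 m and angle between the x axis of spanner_c and the y axis of tray, either way round below 0.12 rad and linear speed of each of spanner, disc0, disc1, disc2 below 0.02 m/s and (horizontal distance between disc0_c and round0 below 0.006 m or horizontal distance between disc0_c and round1 below 0.006 m or horizontal distance between disc0_c and round2 below 0.006 m) and z of disc0_c in the frame of tray between 0.008 and 0.015 m and (angle between disc0_c's own z axis and vertical below 0.1 rad or angle between disc0_c's own z axis and vertical above 3.04 rad) and (horizontal distance between disc1_c and round0 below 0.006 m or horizontal distance between disc1_c and round1 below 0.006 m or horizontal distance between disc1_c and round2 below 0.006 m) and z of disc1_c in the frame of tray between 0.008 and 0.015 m and (angle between disc1_c's own z axis and vertical below 0.1 rad or angle between disc1_c's own z axis and vertical above 3.04 rad) and (horizontal distance between disc2_c and round0 below 0.006 m or horizontal distance between disc2_c and round1 below 0.006 m or horizontal distance between disc2_c and round2 below 0.006 m) and z of disc2_c in the frame of tray between 0.008 and 0.015 m and (angle between disc2_c's own z axis and vertical below 0.1 rad or angle between disc2_c's own z axis and vertical above 3.04 rad)); the robot touches nothing.
It fails at once if the jar is moved by more than 30 mm (distance of jar_c from where it was at the start of the episode above 0.03 m).
It fails at once if the mug is moved by more than 30 mm (distance of mug_c from where it was at the start of the episode above 0.03 m).
It fails at once if the cork pad is moved by more than 30 mm (distance of pad_c from where it was at the start of the episode above 0.03 m).
Of disc0, disc1, disc2 only 2 to 3 are there at a start; the rules pass over those that are not, and their reading is None.
At some moment in a run one of spanner may be knocked a few centimetres aside while the robot is not near it.
Once in a run the grip may slacken for a moment while it holds something.
It also fails if it takes over 210 s, if anything falls off the work surface, if the arm or the gripper's body presses on something with over 40 N, if the wrist force passes 120 N, or if a joint passes its speed limit or range.

## Working session

There is one attempt and no reset: what is moved stays moved. The work goes in short steps, Python scripts to look and compute and a tool call to move; the robot and the scene stay as the last step left them, time stands still between calls to the robot, and variables do not carry over. Pictures are saved under pics/ and viewed, at most 14 in all, crops included, and the job is handed in when it is done.

Besides the shell and the picture viewer there is one more tool, called by a JSON object that holds its "op" and its "data", one argument or row to a line. play_rows: Moves the arm, as the interface text tells. Its arguments: {"type":"object","properties":{"targets":{"type":"array"}},"required":["targets"]}

```bash
ls; mkdir -p pics
cat > h.py <<'E'
import numpy as np, cv2
from cell import ctrl, optics, recognise, mark_of
def ray(p,uv):
    E=np.array(p["extrinsics"]); d=E[:3,:3]@np.array([(uv[0]-p["cx"])/p["fx"],(uv[1]-p["cy"])/p["fy"],1.0]); return E[:3,3],d
def at_z(p,uv,z):
    o,d=ray(p,uv); return o+d*(z-o[2])/d[2]
def proj(p,X):
    E=np.linalg.inv(np.array(p["extrinsics"])); c=E[:3,:3]@np.array(X)+E[:3,3]
    return [p["fx"]*c[0]/c[2]+p["cx"],p["fy"]*c[1]/c[2]+p["cy"]]
def save(p,n): cv2.imwrite("pics/"+n,np.ascontiguousarray(p["frame"][:,:,::-1]))
E
python3 - <<'E'
from h import *
np.set_printoptions(precision=1,suppress=True)
Z=dict(block=0,tray=0,bin=0,offcut_c=63,spanner_c=6,spanner_seat=7,pocket0=54,pocket1=54,pocket2=54,round0=7,round1=7,round2=7,disc0_c=49,jar_c=47,mug_c=45,pad_c=12)
for n in ["top","side"]:
    p=optics.capture(n); save(p,n+"0.png"); print(n,np.array(p["extrinsics"]),p["fx"])
    for k,z in Z.items():
        for r in mark_of(p,k)[:3]: print(k,round(r["confidence"],2),np.array(r["centre"]),at_z(p,r["centre"],z))
print(ctrl.read_state())
E
```

```text
pics
top [[  -0.1   -1.     0.2  376.1]
 [  -1.     0.1   -0.    13.7]
 [   0.    -0.2   -1.  1153.6]
 [   0.     0.     0.     1. ]] 366.9240213627475
block 0.71 [189.4 233.4] [487.1 227.7   0. ]
tray 0.85 [336.4 225.2] [ 479.6 -234.2    0. ]
bin 0.59 [215.1 173.7] [673.5 138.8   0. ]
bin 0.28 [435.  219.5] [ 475.1 -547.7    0. ]
offcut_c 0.77 [186.1 232.1] [485.6 225.6  63. ]
offcut_c 0.36 [214.  230.8] [483.5 143.2  63. ]
spanner_c 0.62 [302.9 171.5] [ 659.2 -144.6    6. ]
spanner_c 0.24 [160.7 228.3] [508.8 315.3   6. ]
spanner_seat 0.7 [339.2 239.9] [ 432.9 -236.1    7. ]
pocket0 0.92 [183.7 231.3] [489.4 234.5  54. ]
pocket0 0.79 [157.4 227.5] [506.3 312.4  54. ]
pocket0 0.79 [215.4 233.2] [476.9 140.5  54. ]
pocket1 0.92 [183.7 231.3] [489.4 234.5  54. ]
pocket1 0.79 [157.4 227.5] [506.3 312.4  54. ]
pocket1 0.79 [215.4 233.2] [476.9 140.5  54. ]
pocket2 0.92 [183.7 231.3] [489.4 234.5  54. ]
pocket2 0.79 [157.4 227.5] [506.3 312.4  54. ]
pocket2 0.79 [215.4 233.2] [476.9 140.5  54. ]
round0 0.92 [337.3 216.1] [ 507.2 -238.7    7. ]
round0 0.92 [307.9 218.9] [ 505.  -145.6    
[... 1219 characters left out ...]
 0.41 [306.1 163.5] [ 527.8 -302.7    7. ]
disc0_c 0.69 [211.4 184.2] [773.9  56.7  49. ]
jar_c 0.36 [341.9 132.4] [ 469.1 -540.9   47. ]
mug_c 0.78 [178.7 302.5] [550.3 539.5  45. ]
pad_c 0.67 [209.2 187.6] [794.2  48.1  12. ]
{'time_s': 1.7, 'joint_positions': array([-1.2,  0.5, -0. ,  1.6,  0. ,  1.1, -0.1]), 'dq': array([ 0., -0.,  0.,  0., -0., -0., -0.]), 'effort': array([ -0. , -53.2,   0. , -25.2,   0. ,   0. ,  -0. ]), 'tool_pos': array([287.3, 583.1, 253.3]), 'tcp_rot': array([[-0.9,  0.4,  0. ],
       [ 0.4,  0.9,  0. ],
       [-0. ,  0. , -1. ]]), 'wrist_force': array([ 0.3, -0.1,  0.9]), 'ft_torque': array([-0.,  0., -0.]), 'grasp_force': 0.0, 'finger_gap': 0.9974557157860044}
```

Run:
```python
import cv2
a=cv2.imread("pics/top0.png")
cv2.imwrite("pics/top0c.png",cv2.resize(a[110:290,110:390],(784,504),interpolation=cv2.INTER_CUBIC))
```

```text
(no output)
```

View pics/top0c.png

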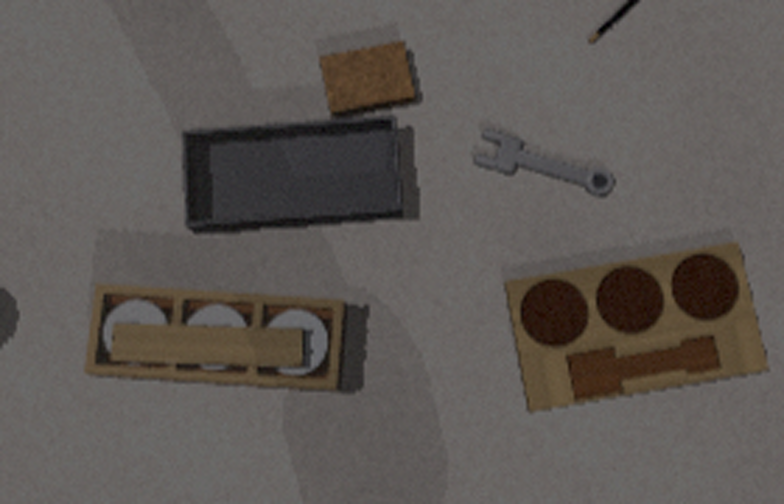

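View pics/side0.png

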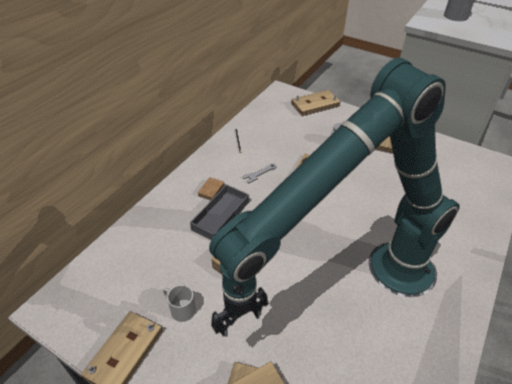

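```bash
cat > fit.py <<'E'
from h import *
from scipy.optimize import minimize
def seg(a,b,n=60): t=np.linspace(0,1,n)[:,None]; return np.array(a)*(1-t)+np.array(b)*t
def rect(cx,cy,w,h,z):
    P=[(cx+s*w/2,cy+t*h/2,z) for s,t in((1,1),(1,-1),(-1,-1),(-1,1))]
    return np.vstack([seg(P[i],P[(i+1)%4]) for i in range(4)])
def circ(cx,cy,r,z,n=120):
    a=np.linspace(0,2*np.pi,n); return np.c_[cx+r*np.cos(a),cy+r*np.sin(a),0*a+z]
M=dict(
 tray=np.vstack([rect(0,0,146,268,14)]+[circ(29,k*86,38,14) for k in(-1,0,1)]),
 block=np.vstack([rect(0,0,96,268,54)]+[rect(0,k*86,76,76,54) for k in(-1,0,1)]),
 bin=np.vstack([rect(0,0,110,240,45),rect(0,0,100,230,45)]),
 offcut=rect(0,0,200,40,72),
 spanner=np.vstack([seg((-48,9,12),(32,9,12)),seg((-48,-9,12),(32,-9,12)),circ(-64,0,16,12),seg((32,22,12),(80,22,12)),seg((32,-22,12),(80,-22,12)),seg((32,9,12),(32,22,12)),seg((32,-9,12),(32,-22,12))]))
def edges(p):
    g=cv2.resize(p["frame"],None,fx=4,fy=4,interpolation=cv2.INTER_CUBIC)
    g=cv2.GaussianBlur(g,(0,0),4); e=0
    for c in range(3): e=np.maximum(e,cv2.Canny(g[:,:,c],14,32))
    return cv2.distanceTransform(255-e,cv2.DIST_L2,5)/4
def pts(p,m,q):
    c,s=np.cos(q[2]),np.sin(q[2]); W=M[m]@np.array([[c,-s,0],[s,c,0],[0,0,1]]).T+[q[0],q[1],0]
    E=np.linalg.inv(np.array(p["extrinsics"])); C=W@E[:3,:3].T+E[:3,3]
    return np.c_[p["fx"]*C[:,0]/C[:,2]+p["cx"],p["fy"]*C[:,1]/C[:,2]+p["cy"]]
def fit(p,m,q0,D=None,spread=1.0):
    D=edges(p) if D is None else D
    def f(v):
        u=pts(p,m,[v[0],v[1],v[2]/100])
        d=cv2.remap(D.astype(np.float32),(u[:,0:1]*4+1.5).astype(np.float32),(u[:,1:]*4+1.5).astype(np.float32),cv2.INTER_LINEAR,borderValue=9)
        return np.mean(np.minimum(d,3)**2)
    best=None; r=np.random.default_rng(0)
    for i in range(25):
        v=np.array([q0[0],q0[1],q0[2]*100])+(r.normal(size=3)*[8,8,5]*spread if i else 0)
        o=minimize(f,v,method="Nelder-Mead",options=dict(initial_simplex=v+np.array([[0,0,0],[6,0,0],[0,6,0],[0,0,5]])))
        if best is None or o.fun<best.fun: best=o
    return np.array([best.x[0],best.x[1],best.x[2]/100]),best.fun
def overlay(p,qs,name,box,k):
    a=cv2.convertScaleAbs(cv2.resize(np.ascontiguousarray(p["frame"][:,:,::-1]),None,fx=k,fy=k,interpolation=cv2.INTER_CUBIC),alpha=1.6)
    for m,q in qs.items():
        for u in pts(p,m,q): cv2.circle(a,(int((u[0]+.5)*k-.5),int((u[1]+.5)*k-.5)),0,(0,255,0),-1)
    x0,y0,x1,y1=[int(v*k) for v in box]; cv2.imwrite("pics/"+name,a[y0:y1,x0:x1])
E
python3 - <<'E'
from fit import *
p=optics.capture("top"); D=edges(p); qs={}
for m,q in dict(tray=(479.6,-234,.1),block=(489,228,np.pi+.15),bin=(673,138,-.03),offcut=(485,225,np.pi/2+.1),spanner=(659,-144,1.2)).items():
    qs[m],f=fit(p,m,q,D); print(m,qs[m].round(3),round(f,3))
overlay(p,qs,"ov1.png",(135,140,390,265),3.1)
E
```

```text
tray [ 4.76653e+02 -2.30425e+02  9.60000e-02] 0.38
block [484.064 226.367   3.006] 2.223
bin [6.67076e+02 1.39271e+02 4.00000e-03] 3.363
offcut [484.089 232.129   1.471] 0.697
spanner [ 663.642 -151.917    1.156] 2.248
```

View pics/ov1.png

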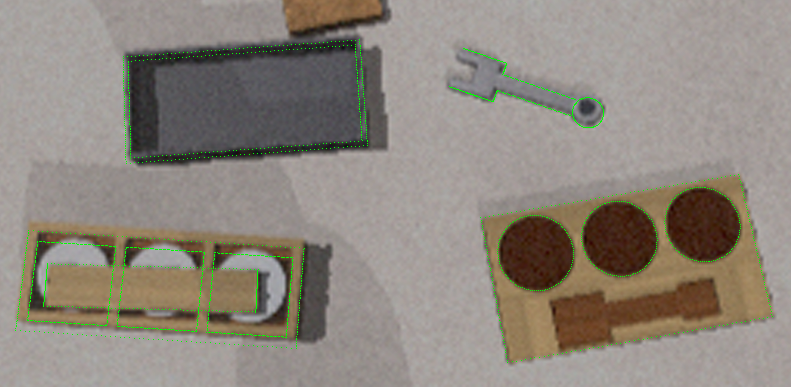

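Run:
```python
from fit import *
p=optics.capture("top")
p["frame"]=cv2.convertScaleAbs(p["frame"],alpha=1.7); D=edges(p); qs={}
for m,q,s in [("block",(491,229,3.03),.4),("bin",(670,139,.0),.6),("spanner",(663,-152,1.156),.3),("offcut",(484,232,1.471),.3),("tray",(476.6,-230.4,.096),.3)]:
    qs[m],f=fit(p,m,q,D,s); print(m,qs[m].round(3),round(f,3))
overlay(p,qs,"ov2.png",(135,145,310,260),4.5)
```

```text
block [494.214 226.69    3.006] 0.971
bin [6.72859e+02 1.39265e+02 1.00000e-03] 1.96
spanner [ 663.363 -151.487    1.176] 1.523
offcut [483.741 232.51    1.463] 0.176
tray [ 4.76536e+02 -2.30615e+02  9.60000e-02] 0.087
```

View pics/ov2.png

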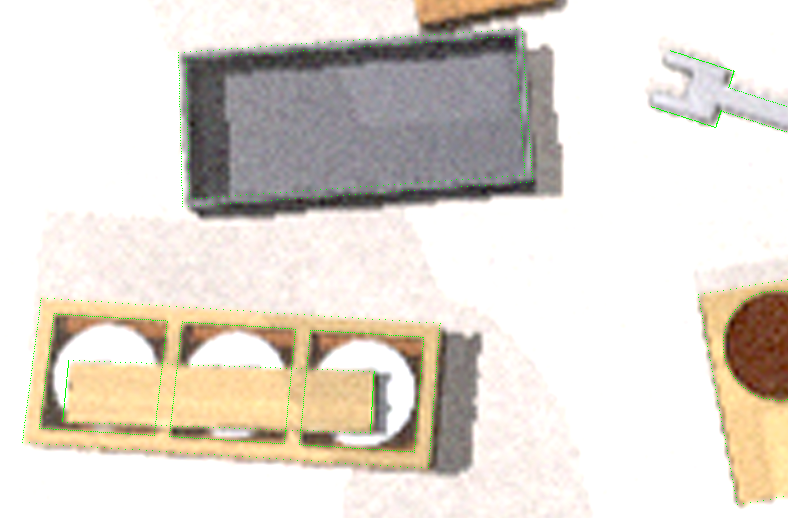

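```bash
cat > plan.py <<'E'
import numpy as np, json, sys
from scipy.spatial.transform import Rotation as Ro
from cell import ctrl
def down(a,tilt=0):  # tool y at world angle a (deg), z down; then tilt about tool y (deg)
    a=np.radians(a); y=np.array([np.cos(a),np.sin(a),0]); x=np.array([-y[1],y[0],0])
    return Ro.from_matrix(np.c_[x,y,[0,0,-1]])*Ro.from_euler("y",tilt,degrees=True)
def state():
    s=ctrl.read_state(); return np.array(s["tool_pos"]),Ro.from_matrix(np.array(s["tcp_rot"]))
def leg(p,R,pt,Rt,vmax=48,turn=8.4):
    rv=(R.inv()*Rt).as_rotvec(degrees=True); pt=np.array(pt,float)
    n=max(int(np.ceil(np.linalg.norm(pt-p)/vmax)),int(np.ceil(np.linalg.norm(rv)/turn)),1)
    out=[]
    for i in range(n):
        r=np.round(rv/n,2); sl=np.round(R.inv().apply((pt-p)/(n-i)/10),2)
        out.append((r.tolist(),sl.tolist())); p=p+R.apply(sl*10); R=R*Ro.from_rotvec(r,degrees=True)
    return out,p,R
def plan(*wps):  # each (pos, R[,vmax])
    p,R=state(); print("now",p.round(1),"y-ang",np.degrees(np.arctan2(*R.as_matrix()[[1,0],1])).round(1))
    for w in wps:
        o,p,R=leg(p,R,*w); k=0
        while k<len(o):
            j=k
            while j<len(o) and np.allclose(o[j][0],o[k][0]) and np.allclose(o[j][1],o[k][1],atol=.011): j+=1
            print(f" {j-k}x turn",o[k][0],"slide",o[k][1]); k=j
        print("--",p.round(1))
E
python3 - <<'E'
from plan import *
plan(([484,232,150],down(-6.2)))
E
```

```text
now [287.3 583.1 253.3] y-ang 63.8
 1x turn [0.0, -0.0, 7.77] slide [-3.68, -2.53, 1.15]
 1x turn [0.0, -0.0, 7.77] slide [-3.99, -2.01, 1.15]
 1x turn [0.0, -0.0, 7.77] slide [-4.23, -1.45, 1.15]
 1x turn [0.0, -0.0, 7.77] slide [-4.39, -0.87, 1.15]
 1x turn [0.0, -0.0, 7.77] slide [-4.46, -0.27, 1.15]
 1x turn [0.0, -0.0, 7.77] slide [-4.46, 0.34, 1.14]
 1x turn [0.0, -0.0, 7.77] slide [-4.37, 0.94, 1.15]
 1x turn [0.0, -0.0, 7.77] slide [-4.21, 1.52, 1.14]
 1x turn [0.0, -0.0, 7.77] slide [-3.96, 2.08, 1.15]
-- [484. 232. 150.]
```

{"op": "play_rows", "data": {
  "targets": [
    {"angular":[0,0,7.77],"slide":[-3.68,-2.53,1.15],"hand":-1},
    {"angular":[0,0,7.77],"slide":[-3.99,-2.01,1.15],"hand":-1},
    {"angular":[0,0,7.77],"slide":[-4.23,-1.45,1.15],"hand":-1},
    {"angular":[0,0,7.77],"slide":[-4.39,-0.87,1.15],"hand":-1},
    {"angular":[0,0,7.77],"slide":[-4.46,-0.27,1.15],"hand":-1},
    {"angular":[0,0,7.77],"slide":[-4.46,0.34,1.15],"hand":-1},
    {"angular":[0,0,7.77],"slide":[-4.37,0.94,1.15],"hand":-1},
    {"angular":[0,0,7.77],"slide":[-4.21,1.52,1.15],"hand":-1},
    {"angular":[0,0,7.77],"slide":[-3.96,2.08,1.15],"hand":-1},
    {"angular":[0,0,0],"slide":[0,0,0],"hand":-1},
    {"angular":[0,0,0],"slide":[0,0,0],"hand":-1},
    {"angular":[0,0,0],"slide":[0,0,0],"hand":-1}
  ]
}}

```text
time_s: 3.0
tool_pos: [483.7, 233.4, 150.0]
tcp_rot: [[0.105, 0.994, 0.0], [0.994, -0.105, 0.001], [0.001, -0.0, -1.0]]
wrist_force: [-0.8, -0.1, -0.0]
finger_gap: 0.998
grasp_force: 0.0
```

Run:
```python
from plan import *
plan(([484,232,78],down(-6.2)))
print(ctrl.read_state()["joint_positions"].round(2))
```

```text
now [483.7 233.4 150. ] y-ang -6.0
 2x turn [-0.0, -0.03, 0.08] slide [-0.07, 0.02, 3.6]
-- [484. 232.  78.]
[-0.78  0.42  0.33  1.98 -0.19  0.77 -0.44]
```

{"op": "play_rows", "data": {
  "targets": [
    {"angular":[0,0,0],"slide":[-0.1,0,3.6],"hand":-1},
    {"angular":[0,0,0],"slide":[0,0,3.5],"hand":-1},
    {"angular":[0,0,0],"slide":[0,0,0],"hand":1},
    {"angular":[0,0,0],"slide":[0,0,0],"hand":1},
    {"angular":[0,0,0],"slide":[0,0,0],"hand":1},
    {"angular":[0,0,0],"slide":[0,0,0],"hand":1},
    {"angular":[0,0,0],"slide":[0,0,0],"hand":1},
    {"angular":[0,0,0],"slide":[0,0,0],"hand":1}
  ]
}}

```text
time_s: 3.8
tool_pos: [485.3, 232.2, 81.0]
tcp_rot: [[0.107, 0.994, 0.003], [0.994, -0.107, 0.003], [0.003, 0.003, -1.0]]
wrist_force: [-1.8, 0.9, 7.5]
finger_gap: 0.452
grasp_force: 61.1
```

{"op": "play_rows", "data": {
  "targets": [
    {"angular":[0,0,0],"slide":[0,0,-3],"hand":1},
    {"angular":[0,0,0],"slide":[0,0,-4],"hand":1},
    {"angular":[0,0,0],"slide":[0,0,-3],"hand":1},
    {"angular":[0,0,0],"slide":[0,0,0],"hand":1}
  ]
}}

```text
time_s: 4.2
tool_pos: [486.6, 232.3, 183.8]
tcp_rot: [[0.107, 0.994, 0.008], [0.994, -0.108, 0.006], [0.006, 0.007, -1.0]]
wrist_force: [-0.2, 1.3, -1.6]
finger_gap: 0.451
grasp_force: 60.8
```

Run:
```python
from plan import *
plan(([673,139,170],down(0)),([673,139,80],down(0)))
```

```text
now [486.6 232.3 183.8] y-ang -6.2
 1x turn [0.09, -0.07, -1.23] slide [-1.46, 3.9, 0.3]
 1x turn [0.09, -0.07, -1.23] slide [-1.54, 3.87, 0.29]
 1x turn [0.09, -0.07, -1.23] slide [-1.62, 3.84, 0.29]
 1x turn [0.09, -0.07, -1.23] slide [-1.7, 3.81, 0.28]
 1x turn [0.09, -0.07, -1.23] slide [-1.79, 3.77, 0.28]
-- [673. 139. 170.]
 2x turn [-0.0, 0.0, -0.01] slide [0.0, 0.0, 4.5]
-- [673. 139.  80.]
```

{"op": "play_rows", "data": {
  "targets": [
    {"angular":[0,0,-1.2],"slide":[-1.5,3.9,0.3],"hand":1},
    {"angular":[0,0,-1.2],"slide":[-1.5,3.9,0.3],"hand":1},
    {"angular":[0,0,-1.2],"slide":[-1.6,3.8,0.3],"hand":1},
    {"angular":[0,0,-1.2],"slide":[-1.7,3.8,0.3],"hand":1},
    {"angular":[0,0,-1.2],"slide":[-1.8,3.8,0.3],"hand":1},
    {"angular":[0,0,0],"slide":[0,0,0],"hand":1},
    {"angular":[0,0,0],"slide":[0,0,4],"hand":1},
    {"angular":[0,0,0],"slide":[0,0,4],"hand":1},
    {"angular":[0,0,0],"slide":[0,0,0],"hand":1},
    {"angular":[0,0,0],"slide":[0,0,3],"hand":1},
    {"angular":[0,0,0],"slide":[0,0,2],"hand":1},
    {"angular":[0,0,0],"slide":[0,0,0],"hand":1}
  ]
}}

```text
time_s: 5.4
tool_pos: [669.3, 137.7, 32.6]
tcp_rot: [[0.002, 1.0, -0.002], [1.0, -0.002, -0.001], [-0.001, -0.002, -1.0]]
wrist_force: [-0.8, 0.7, -0.3]
finger_gap: 0.451
grasp_force: 63.0
```

Run:
```python
from h import *
p=optics.capture("top"); save(p,"c3.png"); a=cv2.imread("pics/c3.png")[130:270,130:310]; cv2.imwrite("pics/c3.png",cv2.convertScaleAbs(cv2.resize(a,None,fx=4,fy=4),alpha=1.6))
```

```text
(no output)
```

View pics/c3.png

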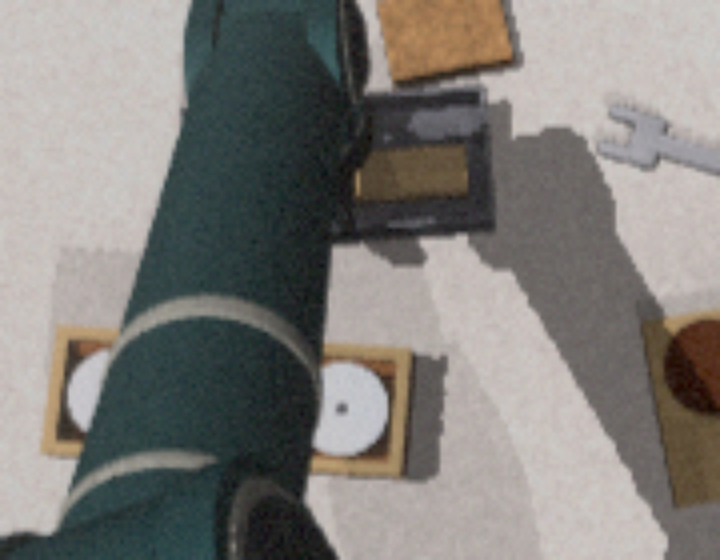

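{"op": "play_rows", "data": {
  "targets": [
    {"angular":[0,0,0],"slide":[0,0,0.4],"hand":1},
    {"angular":[0,0,0],"slide":[0,0,0],"hand":-0.3},
    {"angular":[0,0,0],"slide":[0,0,0],"hand":-0.3},
    {"angular":[0,0,0],"slide":[0,0,0],"hand":-0.3},
    {"angular":[0,0,0],"slide":[0,0,-2],"hand":-0.3},
    {"angular":[0,0,0],"slide":[0,0,-4],"hand":-0.3},
    {"angular":[0,0,0],"slide":[0,0,-4.5],"hand":-0.3},
    {"angular":[0,0,0],"slide":[0,0,-4.5],"hand":1},
    {"angular":[0,0,0],"slide":[0,0,0],"hand":1}
  ]
}}

```text
time_s: 6.35
tool_pos: [674.8, 137.9, 189.5]
tcp_rot: [[0.003, 1.0, 0.014], [1.0, -0.003, 0.004], [0.004, 0.014, -1.0]]
wrist_force: [0.6, -0.0, 0.4]
finger_gap: 0.317
grasp_force: 0.0
```

Run:
```python
from plan import *
R=down(82.2)
plan(([462,144,125],R),([462,144,78],R),([462,144,64],R,3))
```

```text
now [674.8 137.9 189.5] y-ang -0.2
 1x turn [0.08, 0.04, -8.24] slide [0.05, -2.14, 0.62]
 1x turn [0.08, 0.04, -8.24] slide [0.36, -2.11, 0.62]
 1x turn [0.08, 0.04, -8.24] slide [0.65, -2.03, 0.62]
 1x turn [0.08, 0.04, -8.24] slide [0.94, -1.92, 0.62]
 1x turn [0.08, 0.04, -8.24] slide [1.2, -1.76, 0.63]
 1x turn [0.08, 0.04, -8.24] slide [1.44, -1.57, 0.63]
 1x turn [0.08, 0.04, -8.24] slide [1.65, -1.35, 0.63]
 1x turn [0.08, 0.04, -8.24] slide [1.83, -1.09, 0.64]
 1x turn [0.08, 0.04, -8.24] slide [1.97, -0.82, 0.64]
 1x turn [0.08, 0.04, -8.24] slide [2.06, -0.53, 0.64]
-- [462. 144. 125.]
 1x turn [0.02, 0.02, 0.02] slide [0.0, -0.0, 4.7]
-- [462. 144.  78.]
 5x turn [-0.0, 0.0, -0.0] slide [0.0, -0.0, 0.28]
-- [462. 144.  64.]
```

{"op": "play_rows", "data": {
  "targets": [
    {"angular":[0.08,0.04,-8.24],"slide":[0.05,-2.14,0.62],"hand":1},
    {"angular":[0.08,0.04,-8.24],"slide":[0.36,-2.11,0.62],"hand":1},
    {"angular":[0.08,0.04,-8.24],"slide":[0.65,-2.03,0.62],"hand":1},
    {"angular":[0.08,0.04,-8.24],"slide":[0.94,-1.92,0.62],"hand":1},
    {"angular":[0.08,0.04,-8.24],"slide":[1.2,-1.76,0.62],"hand":1},
    {"angular":[0.08,0.04,-8.24],"slide":[1.44,-1.57,0.62],"hand":1},
    {"angular":[0.08,0.04,-8.24],"slide":[1.65,-1.35,0.62],"hand":1},
    {"angular":[0.08,0.04,-8.24],"slide":[1.83,-1.09,0.62],"hand":1},
    {"angular":[0.08,0.04,-8.24],"slide":[1.97,-0.82,0.62],"hand":1},
    {"angular":[0.08,0.04,-8.24],"slide":[2.06,-0.53,0.62],"hand":1},
    {"angular":[0,0,0],"slide":[0,0,0],"hand":1},
    {"angular":[0,0,0],"slide":[0,0,0],"hand":1}
  ]
}}

```text
time_s: 7.55
tool_pos: [457.6, 143.3, 120.3]
tcp_rot: [[-0.99, 0.138, -0.012], [0.138, 0.99, -0.003], [0.011, -0.005, -1.0]]
wrist_force: [0.3, 0.6, -0.6]
finger_gap: 0.001
grasp_force: 0.0
```

Run:
```python
from plan import *
R=down(82.2)
plan(([462,144,80],R),([462,144,64],R,3))
```

```text
now [457.6 143.3 120.3] y-ang 82.1
 1x turn [-0.26, -0.64, -0.11] slide [-0.47, 0.15, 4.02]
-- [462. 144.  80.]
 6x turn [-0.0, 0.0, 0.0] slide [-0.0, 0.0, 0.27]
-- [462. 144.  64.]
```

{"op": "play_rows", "data": {
  "targets": [
    {"angular":[0,-0.6,0],"slide":[-0.4,0.1,2],"hand":1},
    {"angular":[0,0,0],"slide":[0,0,2],"hand":1},
    {"angular":[0,0,0],"slide":[0,0,0],"hand":1},
    {"angular":[0,0,0],"slide":[0,0,0],"hand":1}
  ]
}}

```text
time_s: 7.95
tool_pos: [461.4, 143.5, 79.6]
tcp_rot: [[-0.991, 0.137, -0.003], [0.137, 0.991, -0.005], [0.002, -0.005, -1.0]]
wrist_force: [1.4, 0.1, 0.1]
finger_gap: 0.004
grasp_force: 0.0
```

{"op": "play_rows", "data": {
  "targets": [
    {"angular":[0,0,0],"slide":[0,0,0.3],"hand":1},
    {"angular":[0,0,0],"slide":[0,0,0.3],"hand":1},
    {"angular":[0,0,0],"slide":[0,0,0.3],"hand":1},
    {"angular":[0,0,0],"slide":[0,0,0.3],"hand":1},
    {"angular":[0,0,0],"slide":[0,0,0.3],"hand":1},
    {"angular":[0,0,0],"slide":[0,0,0.2],"hand":1},
    {"angular":[0,0,0],"slide":[0,0,0],"hand":1}
  ]
}}

```text
time_s: 8.65
tool_pos: [458.6, 143.8, 62.1]
tcp_rot: [[-0.991, 0.134, -0.007], [0.134, 0.991, -0.005], [0.006, -0.006, -1.0]]
wrist_force: [-5.5, 1.3, 6.4]
finger_gap: -0.003
grasp_force: 4.2
```

{"op": "play_rows", "data": {
  "targets": [
    {"angular":[0,0,0],"slide":[0,0,-2],"hand":1},
    {"angular":[0,0,0],"slide":[0,0,-4],"hand":1},
    {"angular":[0,0,0],"slide":[0,0,0],"hand":1}
  ]
}}

```text
time_s: 8.95
tool_pos: [463.3, 144.8, 125.9]
tcp_rot: [[-0.991, 0.135, 0.004], [0.135, 0.991, -0.002], [-0.004, -0.002, -1.0]]
wrist_force: [0.6, -0.0, 0.8]
finger_gap: -0.004
grasp_force: 0.0
```

Run:
```python
from plan import *
R=down(82.2)
plan(([473.5,229.5,125],R),([473.5,229.5,80],R))
```

```text
now [463.3 144.8 125.9] y-ang 82.2
 2x turn [-0.04, 0.12, 0.02] slide [0.07, 4.26, 0.04]
-- [473.5 229.5 125. ]
 1x turn [-0.01, 0.01, -0.01] slide [-0.0, -0.0, 4.5]
-- [473.5 229.5  80. ]
```

{"op": "play_rows", "data": {
  "targets": [
    {"angular":[0,0,0],"slide":[0.1,4.3,0],"hand":1},
    {"angular":[0,0,0],"slide":[0.1,4.2,0],"hand":1},
    {"angular":[0,0,0],"slide":[0,0,0],"hand":1},
    {"angular":[0,0,0],"slide":[0,0,2.5],"hand":1},
    {"angular":[0,0,0],"slide":[0,0,2.1],"hand":1},
    {"angular":[0,0,0],"slide":[0,0,0],"hand":1},
    {"angular":[0,0,0],"slide":[0,0,0],"hand":1}
  ]
}}

```text
time_s: 9.65
tool_pos: [469.6, 227.6, 75.4]
tcp_rot: [[-0.991, 0.135, -0.005], [0.135, 0.991, -0.006], [0.004, -0.006, -1.0]]
wrist_force: [0.0, 0.2, -0.3]
finger_gap: -0.001
grasp_force: 0.0
```

{"op": "play_rows", "data": {
  "targets": [
    {"angular":[0,0,0],"slide":[0,0,0.3],"hand":1},
    {"angular":[0,0,0],"slide":[0,0,0.3],"hand":1},
    {"angular":[0,0,0],"slide":[0,0,0.3],"hand":1},
    {"angular":[0,0,0],"slide":[0,0,0.3],"hand":1},
    {"angular":[0,0,0],"slide":[0,0,0.3],"hand":1},
    {"angular":[0,0,0],"slide":[0,0,0.2],"hand":1},
    {"angular":[0,0,0],"slide":[0,0,0],"hand":1}
  ]
}}

```text
time_s: 10.35
tool_pos: [468.9, 228.4, 59.8]
tcp_rot: [[-0.991, 0.134, -0.005], [0.134, 0.991, -0.005], [0.004, -0.006, -1.0]]
wrist_force: [-5.7, -1.5, 14.0]
finger_gap: -0.0
grasp_force: 11.3
```

{"op": "play_rows", "data": {
  "targets": [
    {"angular":[0,0,0],"slide":[0,0,-2],"hand":1},
    {"angular":[0,0,0],"slide":[0,0,-4.2],"hand":1},
    {"angular":[0,0,0],"slide":[0,0,0],"hand":1}
  ]
}}

```text
time_s: 10.65
tool_pos: [472.9, 229.9, 125.0]
tcp_rot: [[-0.991, 0.135, 0.004], [0.135, 0.991, -0.001], [-0.004, -0.0, -1.0]]
wrist_force: [0.2, 0.3, -0.2]
finger_gap: 0.003
grasp_force: 0.0
```

Run:
```python
from plan import *
R=down(82.2)
plan(([485,314.7,125],R),([485,314.7,80],R))
```

```text
now [472.9 229.9 125. ] y-ang 82.2
 2x turn [-0.01, 0.12, 0.02] slide [-0.03, 4.29, -0.0]
-- [485.  314.7 125. ]
 1x turn [0.01, 0.0, -0.01] slide [-0.0, -0.0, 4.5]
-- [485.  314.7  80. ]
```

{"op": "play_rows", "data": {
  "targets": [
    {"angular":[0,0,0],"slide":[0,4.3,0],"hand":1},
    {"angular":[0,0,0],"slide":[0,4.3,0],"hand":1},
    {"angular":[0,0,0],"slide":[0,0,0],"hand":1},
    {"angular":[0,0,0],"slide":[0,0,2.1],"hand":1},
    {"angular":[0,0,0],"slide":[0,0,2.1],"hand":1},
    {"angular":[0,0,0],"slide":[0,0,0],"hand":1},
    {"angular":[0,0,0],"slide":[0,0,0],"hand":1}
  ]
}}

```text
time_s: 11.35
tool_pos: [481.3, 312.9, 77.9]
tcp_rot: [[-0.991, 0.135, -0.004], [0.135, 0.991, -0.006], [0.004, -0.006, -1.0]]
wrist_force: [-0.3, -0.4, -0.6]
finger_gap: -0.0
grasp_force: 0.0
```

{"op": "play_rows", "data": {
  "targets": [
    {"angular":[0,0,0],"slide":[0,0,0.3],"hand":1},
    {"angular":[0,0,0],"slide":[0,0,0.3],"hand":1},
    {"angular":[0,0,0],"slide":[0,0,0.3],"hand":1},
    {"angular":[0,0,0],"slide":[0,0,0.3],"hand":1},
    {"angular":[0,0,0],"slide":[0,0,0.3],"hand":1},
    {"angular":[0,0,0],"slide":[0,0,0.2],"hand":1},
    {"angular":[0,0,0],"slide":[0,0,0],"hand":1}
  ]
}}

```text
time_s: 12.05
tool_pos: [480.8, 313.4, 61.2]
tcp_rot: [[-0.991, 0.135, -0.005], [0.135, 0.991, -0.005], [0.004, -0.006, -1.0]]
wrist_force: [-2.1, -0.4, 2.6]
finger_gap: 0.0
grasp_force: 1.5
```

{"op": "play_rows", "data": {
  "targets": [
    {"angular":[0,0,0],"slide":[0,0,-2],"hand":1},
    {"angular":[0,0,0],"slide":[0,0,-4.2],"hand":1},
    {"angular":[0,0,0],"slide":[0,0,-4],"hand":1},
    {"angular":[0,0,0],"slide":[0,0,-4],"hand":1},
    {"angular":[0,0,0],"slide":[-4,0,-2],"hand":1},
    {"angular":[0,0,0],"slide":[-4,0,0],"hand":1},
    {"angular":[0,0,0],"slide":[0,0,0],"hand":1}
  ]
}}

```text
time_s: 12.75
tool_pos: [566.7, 300.4, 223.9]
tcp_rot: [[-0.99, 0.141, 0.002], [0.141, 0.99, -0.005], [-0.003, -0.005, -1.0]]
wrist_force: [0.4, -1.4, 0.9]
finger_gap: -0.003
grasp_force: 0.0
```

Run:
```python
from h import *
p=optics.capture("top"); a=p["frame"][130:270,130:310,::-1]; a=cv2.convertScaleAbs(cv2.resize(a,None,fx=4,fy=4),alpha=1.6)
p=optics.capture("side"); b=p["frame"][140:380,150:330,::-1]; b=cv2.convertScaleAbs(cv2.resize(b,(420,560)),alpha=1.6)
cv2.imwrite("pics/t4.png",a); cv2.imwrite("pics/s4.png",b)
```

```text
(no output)
```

View pics/t4.png

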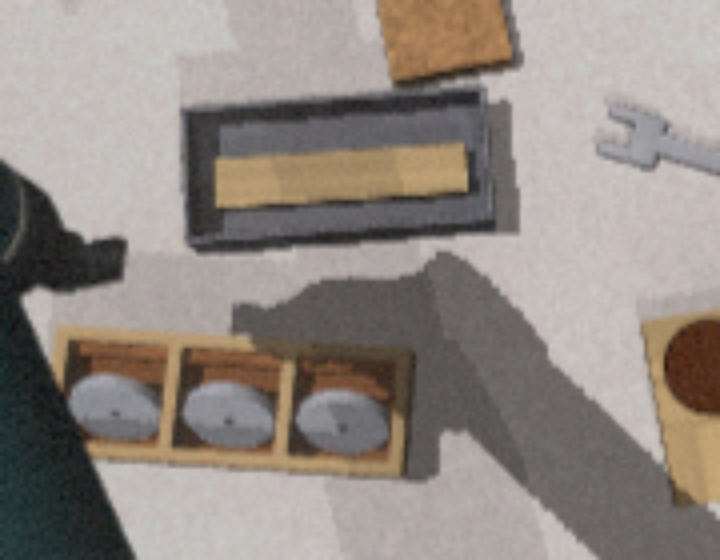

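```bash
cat >> plan.py <<'E'
BX=np.array([-.991,.135,0]); BY=np.array([-.135,-.991,0]); BC=np.array([494.2,226.7,0])
def pk(k,x,z): return BC+86*(k-1)*BY+x*BX+[0,0,z]
def lean(a,t): return down(a)*Ro.from_euler("x",t,degrees=True)
E
python3 - <<'E'
from plan import *
R=lean(-7.8,37)
plan((pk(2,-62,150),R))
E
```

```text
now [561.5 302.4 222.3] y-ang 82.1
 1x turn [2.38, 2.42, 7.2] slide [-0.05, -1.41, 0.61]
 1x turn [2.38, 2.42, 7.2] slide [-0.25, -1.37, 0.66]
 1x turn [2.38, 2.42, 7.2] slide [-0.45, -1.3, 0.7]
 1x turn [2.38, 2.42, 7.2] slide [-0.64, -1.2, 0.73]
 1x turn [2.38, 2.42, 7.2] slide [-0.81, -1.08, 0.75]
 1x turn [2.38, 2.42, 7.2] slide [-0.97, -0.93, 0.75]
 1x turn [2.38, 2.42, 7.2] slide [-1.11, -0.77, 0.75]
 1x turn [2.38, 2.42, 7.2] slide [-1.22, -0.59, 0.72]
 1x turn [2.38, 2.42, 7.2] slide [-1.32, -0.4, 0.69]
 1x turn [2.38, 2.42, 7.2] slide [-1.38, -0.21, 0.65]
 1x turn [2.38, 2.42, 7.2] slide [-1.42, -0.0, 0.59]
 1x turn [2.38, 2.42, 7.2] slide [-1.44, 0.2, 0.53]
-- [544.1 133.1 150. ]
```

{"op": "play_rows", "data": {
  "targets": [
    {"angular":[2.38,2.42,7.2],"slide":[-0.05,-1.41,0.61],"hand":1},
    {"angular":[2.38,2.42,7.2],"slide":[-0.25,-1.37,0.66],"hand":1},
    {"angular":[2.38,2.42,7.2],"slide":[-0.45,-1.3,0.7],"hand":1},
    {"angular":[2.38,2.42,7.2],"slide":[-0.64,-1.2,0.73],"hand":1},
    {"angular":[2.38,2.42,7.2],"slide":[-0.81,-1.08,0.75],"hand":1},
    {"angular":[2.38,2.42,7.2],"slide":[-0.97,-0.93,0.75],"hand":1},
    {"angular":[2.38,2.42,7.2],"slide":[-1.11,-0.77,0.75],"hand":1},
    {"angular":[2.38,2.42,7.2],"slide":[-1.22,-0.59,0.72],"hand":1},
    {"angular":[2.38,2.42,7.2],"slide":[-1.32,-0.4,0.69],"hand":0.4},
    {"angular":[2.38,2.42,7.2],"slide":[-1.38,-0.21,0.65],"hand":0.4},
    {"angular":[2.38,2.42,7.2],"slide":[-1.42,0,0.59],"hand":0.4},
    {"angular":[2.38,2.42,7.2],"slide":[-1.44,0.2,0.53],"hand":0.4}
  ]
}}

```text
time_s: 14.05
tool_pos: [542.9, 134.7, 150.0]
tcp_rot: [[0.137, 0.79, -0.598], [0.991, -0.109, 0.082], [-0.001, -0.604, -0.797]]
wrist_force: [0.1, -0.3, -0.5]
finger_gap: 0.304
grasp_force: 0.0
```

{"op": "play_rows", "data": {
  "targets": [
    {"angular":[0,0,0],"slide":[0,0,0],"hand":0.4},
    {"angular":[0,0,0],"slide":[0,0,0],"hand":0.4},
    {"angular":[0,0,0],"slide":[0,0,0],"hand":0.4}
  ]
}}

```text
time_s: 14.35
tool_pos: [543.7, 136.2, 151.1]
tcp_rot: [[0.129, 0.793, -0.595], [0.992, -0.101, 0.08], [0.004, -0.601, -0.799]]
wrist_force: [0.0, -0.1, 0.7]
finger_gap: 0.305
grasp_force: 0.0
```

Run:
```python
from plan import *
R=lean(-7.8,37)
plan((pk(2,-30,95),R),(pk(2,-14,74),R,15))
print(ctrl.read_state()["joint_positions"].round(2))
```

```text
now [543.7 136.2 151.1] y-ang -7.2
 2x turn [0.04, 0.04, 0.23] slide [-0.15, 0.43, 3.18]
-- [512.3 137.4  95. ]
 2x turn [-0.0, 0.0, -0.0] slide [-0.0, -0.01, 1.32]
-- [496.5 139.6  74. ]
[-0.4   0.78  0.31  1.51 -0.36  1.54 -0.1 ]
```

{"op": "play_rows", "data": {
  "targets": [
    {"angular":[0,0,0.2],"slide":[-0.15,0.4,3.2],"hand":0.4},
    {"angular":[0,0,0.2],"slide":[-0.15,0.4,3.2],"hand":0.4},
    {"angular":[0,0,0],"slide":[0,0,0],"hand":0.4},
    {"angular":[0,0,0],"slide":[0,0,0],"hand":0.4}
  ]
}}

```text
time_s: 14.75
tool_pos: [512.2, 136.6, 95.5]
tcp_rot: [[0.136, 0.792, -0.596], [0.991, -0.11, 0.08], [-0.002, -0.601, -0.799]]
wrist_force: [0.2, -1.1, 0.1]
finger_gap: 0.302
grasp_force: 0.0
```

Run:
```python
from plan import *
R=lean(-7.8,37)
plan((pk(2,-14,74),R,15))
from h import *
p=optics.capture("side"); b=p["frame"][200:290,170:290,::-1]; b=cv2.convertScaleAbs(cv2.resize(b,None,fx=6,fy=6,interpolation=2),alpha=1.6)
cv2.imwrite("pics/s5.png",b)
```

```text
now [512.2 136.6  95.5] y-ang -7.9
 2x turn [0.03, 0.04, -0.04] slide [0.04, 0.01, 1.34]
-- [496.5 139.5  74. ]
```

View pics/s5.png

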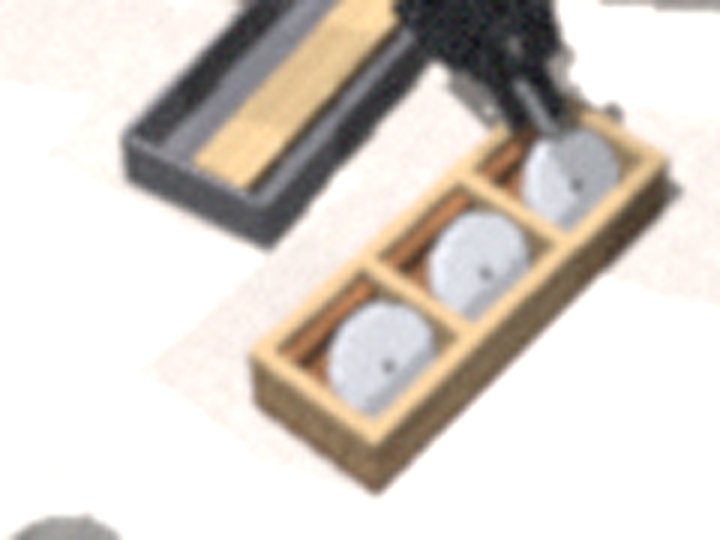

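{"op": "play_rows", "data": {
  "targets": [
    {"angular":[0,0,0],"slide":[0,0,0.9],"hand":0.4},
    {"angular":[0,0,0],"slide":[0,0,0.9],"hand":0.4},
    {"angular":[0,0,0],"slide":[0,0,0.8],"hand":0.4},
    {"angular":[0,0,0],"slide":[0,0,0],"hand":0.4}
  ]
}}

```text
time_s: 15.2
tool_pos: [495.1, 137.5, 73.1]
tcp_rot: [[0.138, 0.79, -0.598], [0.99, -0.113, 0.08], [-0.004, -0.603, -0.798]]
wrist_force: [-0.2, -0.4, 0.0]
finger_gap: 0.299
grasp_force: 0.0
```

{"op": "play_rows", "data": {
  "targets": [
    {"angular":[0,0,0],"slide":[0,0,0],"hand":1},
    {"angular":[0,0,0],"slide":[0,0,0],"hand":1},
    {"angular":[0,0,0],"slide":[0,0,0],"hand":1},
    {"angular":[0,0,0],"slide":[0,0,0],"hand":1},
    {"angular":[0,0,0],"slide":[0,0,0],"hand":1}
  ]
}}

```text
time_s: 15.7
tool_pos: [496.0, 137.4, 74.4]
tcp_rot: [[0.139, 0.79, -0.597], [0.99, -0.113, 0.081], [-0.003, -0.602, -0.798]]
wrist_force: [-4.6, 0.7, 5.6]
finger_gap: 0.098
grasp_force: 58.5
```

{"op": "play_rows", "data": {
  "targets": [
    {"angular":[0,0,0],"slide":[0,0,-1],"hand":1},
    {"angular":[0,0,0],"slide":[0,0,-2],"hand":1},
    {"angular":[0,0,0],"slide":[0,0,-3],"hand":1},
    {"angular":[0,0,0],"slide":[0,0,-4],"hand":1},
    {"angular":[0,0,0],"slide":[0,-2.4,-3.2],"hand":1},
    {"angular":[0,0,0],"slide":[0,-2.4,-3.2],"hand":1},
    {"angular":[0,0,0],"slide":[0,0,0],"hand":1}
  ]
}}

```text
time_s: 16.4
tool_pos: [559.9, 129.2, 239.3]
tcp_rot: [[0.14, 0.798, -0.586], [0.99, -0.113, 0.083], [0.0, -0.591, -0.806]]
wrist_force: [0.9, -0.5, -0.2]
finger_gap: 0.101
grasp_force: 58.8
```

Run:
```python
from plan import *
from h import *
s=ctrl.read_state(); print(s["joint_positions"].round(2),s["wrist_force"].round(1))
p=optics.capture("side"); b=p["frame"][140:290,170:350,::-1]; b=cv2.convertScaleAbs(cv2.resize(b,None,fx=4,fy=4,interpolation=2),alpha=1.6)
cv2.imwrite("pics/s6.png",b)
```

```text
[-0.4   0.7   0.33  1.43 -0.34  1.68 -0.14] [ 0.9 -0.5 -0.2]
```

View pics/s6.png

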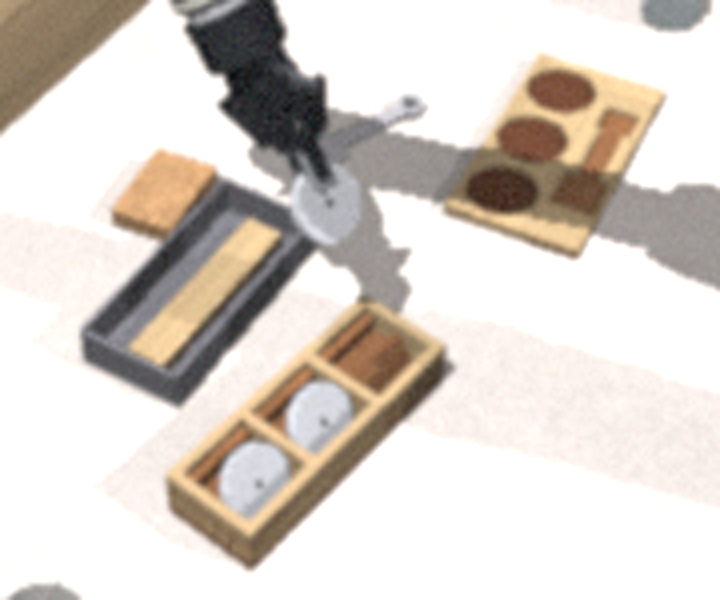

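Run:
```python
from plan import *
plan(([536,-321,150],lean(-20,50)))
```

```text
now [558.6 129.2 236.5] y-ang -8.1
 1x turn [1.35, 0.83, 0.87] slide [-4.49, 0.84, 0.46]
 1x turn [1.35, 0.83, 0.87] slide [-4.48, 0.92, 0.37]
 1x turn [1.35, 0.83, 0.87] slide [-4.47, 1.0, 0.29]
 1x turn [1.35, 0.83, 0.87] slide [-4.46, 1.07, 0.2]
 1x turn [1.35, 0.83, 0.87] slide [-4.44, 1.14, 0.11]
 1x turn [1.35, 0.83, 0.87] slide [-4.43, 1.21, 0.01]
 1x turn [1.35, 0.83, 0.87] slide [-4.41, 1.28, -0.08]
 1x turn [1.35, 0.83, 0.87] slide [-4.39, 1.34, -0.17]
 1x turn [1.35, 0.83, 0.87] slide [-4.36, 1.4, -0.27]
 1x turn [1.35, 0.83, 0.87] slide [-4.34, 1.46, -0.37]
-- [ 536. -321.  150.]
```

{"op": "play_rows", "data": {
  "targets": [
    {"angular":[1.35,0.83,0.87],"slide":[-4.49,0.84,0.46],"hand":1},
    {"angular":[1.35,0.83,0.87],"slide":[-4.48,0.92,0.37],"hand":1},
    {"angular":[1.35,0.83,0.87],"slide":[-4.47,1.0,0.29],"hand":1},
    {"angular":[1.35,0.83,0.87],"slide":[-4.46,1.07,0.2],"hand":1},
    {"angular":[1.35,0.83,0.87],"slide":[-4.44,1.14,0.11],"hand":1},
    {"angular":[1.35,0.83,0.87],"slide":[-4.43,1.21,0.01],"hand":1},
    {"angular":[1.35,0.83,0.87],"slide":[-4.41,1.28,-0.08],"hand":1},
    {"angular":[1.35,0.83,0.87],"slide":[-4.39,1.34,-0.17],"hand":1},
    {"angular":[1.35,0.83,0.87],"slide":[-4.36,1.4,-0.27],"hand":1},
    {"angular":[1.35,0.83,0.87],"slide":[-4.34,1.46,-0.37],"hand":1},
    {"angular":[0,0,0],"slide":[0,0,0],"hand":1},
    {"angular":[0,0,0],"slide":[0,0,0],"hand":1}
  ]
}}

```text
time_s: 17.65
tool_pos: [522.7, -319.8, 139.7]
tcp_rot: [[0.344, 0.605, -0.718], [0.939, -0.226, 0.259], [-0.006, -0.763, -0.646]]
wrist_force: [0.2, 0.9, -1.9]
finger_gap: 0.098
grasp_force: 58.9
```

Run:
```python
from plan import *
s=ctrl.read_state(); print(s["joint_positions"].round(2),s["finger_gap"],s["grasp_force"])
plan(([535.5,-321,75],lean(-20,50)))
from h import *
p=optics.capture("top"); a=p["frame"][150:300,270:420,::-1]; a=cv2.convertScaleAbs(cv2.resize(a,None,fx=4,fy=4,interpolation=2),alpha=1.6)
cv2.imwrite("pics/t7.png",a)
```

```text
[ 0.32  1.01  0.27  1.17 -0.06  1.84  0.22] 0.09815382743778624 58.92217397689819
now [ 522.7 -319.8  139.7] y-ang -20.5
 2x turn [0.11, 0.06, -0.16] slide [0.18, 2.87, 1.61]
-- [ 535.5 -321.    75. ]
```

View pics/t7.png

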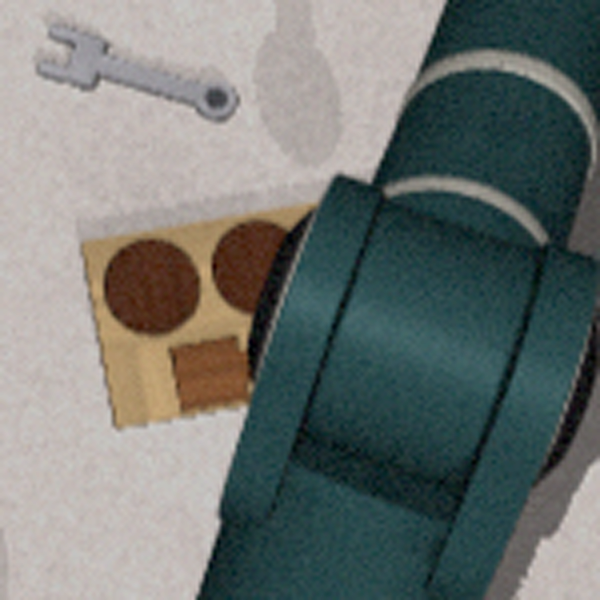

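{"op": "play_rows", "data": {
  "targets": [
    {"angular":[0,0,0],"slide":[0.2,2.9,1.6],"hand":1},
    {"angular":[0,0,0],"slide":[0.2,2.8,1.6],"hand":1},
    {"angular":[0,0,0],"slide":[0,0,0],"hand":1},
    {"angular":[0,0,0],"slide":[0,0,0],"hand":1}
  ]
}}

```text
time_s: 18.1
tool_pos: [538.2, -316.5, 77.9]
tcp_rot: [[0.336, 0.607, -0.72], [0.942, -0.221, 0.253], [-0.005, -0.763, -0.646]]
wrist_force: [0.1, -0.5, -1.4]
finger_gap: 0.101
grasp_force: 59.0
```

Run:
```python
from plan import *
s=ctrl.read_state(); print(s["joint_positions"].round(2),s["finger_gap"],s["grasp_force"])
plan(([535.2,-321.3,61],lean(-20,50)))
```

```text
[ 0.31  1.1   0.25  1.13 -0.08  1.79  0.21] 0.10067422775455839 58.99328649044037
now [ 538.2 -316.5   77.9] y-ang -20.0
 1x turn [0.26, 0.46, -0.02] slide [-0.54, 1.21, 1.18]
-- [ 535.2 -321.3   61. ]
```

{"op": "play_rows", "data": {
  "targets": [
    {"angular":[0,0.2,0],"slide":[-0.25,0.4,0.4],"hand":1},
    {"angular":[0,0.2,0],"slide":[-0.25,0.4,0.4],"hand":1},
    {"angular":[0,0,0],"slide":[0,0.3,0.3],"hand":1},
    {"angular":[0,0,0],"slide":[0,0,0],"hand":1}
  ]
}}

```text
time_s: 18.5
tool_pos: [534.3, -322.8, 62.4]
tcp_rot: [[0.345, 0.607, -0.716], [0.939, -0.224, 0.262], [-0.001, -0.762, -0.647]]
wrist_force: [-0.2, 0.9, -1.4]
finger_gap: 0.1
grasp_force: 59.0
```

Run:
```python
from plan import *
s=ctrl.read_state(); print(s["joint_positions"].round(2),s["finger_gap"],s["wrist_force"].round(1))
plan(([535.2,-321.3,60],lean(-20,50)))
```

```text
[ 0.33  1.12  0.25  1.12 -0.08  1.78  0.21] 0.09997697142185487 [-0.2  0.9 -1.4]
now [ 534.3 -322.8   62.4] y-ang -20.3
 1x turn [0.33, -0.08, -0.17] slide [0.17, 0.2, 0.13]
-- [ 535.2 -321.3   60. ]
```

{"op": "play_rows", "data": {
  "targets": [
    {"angular":[0,0,0],"slide":[0.1,0.2,0.15],"hand":1},
    {"angular":[0,0,0],"slide":[0,0,0],"hand":1}
  ]
}}

```text
time_s: 18.7
tool_pos: [535.4, -321.8, 60.2]
tcp_rot: [[0.344, 0.608, -0.716], [0.939, -0.224, 0.261], [-0.002, -0.762, -0.648]]
wrist_force: [0.5, 0.0, -0.3]
finger_gap: 0.101
grasp_force: 59.0
```

{"op": "play_rows", "data": {
  "targets": [
    {"angular":[0,0,0],"slide":[0,0.15,0.13],"hand":1},
    {"angular":[0,0,0],"slide":[0,0,0],"hand":1}
  ]
}}

```text
time_s: 18.9
tool_pos: [535.6, -321.9, 59.5]
tcp_rot: [[0.344, 0.608, -0.716], [0.939, -0.224, 0.261], [-0.002, -0.762, -0.648]]
wrist_force: [1.2, -0.4, 5.4]
finger_gap: 0.095
grasp_force: 59.5
```

{"op": "play_rows", "data": {
  "targets": [
    {"angular":[0,0,0],"slide":[0,-0.13,0.15],"hand":1},
    {"angular":[0,0,0],"slide":[0,0,0],"hand":1}
  ]
}}

```text
time_s: 19.1
tool_pos: [534.9, -321.7, 59.9]
tcp_rot: [[0.343, 0.611, -0.714], [0.939, -0.225, 0.26], [-0.002, -0.759, -0.651]]
wrist_force: [5.4, -2.7, 5.8]
finger_gap: 0.098
grasp_force: 60.1
```

{"op": "play_rows", "data": {
  "targets": [
    {"angular":[0,0,0],"slide":[0,0,0],"hand":0.1},
    {"angular":[0,0,0],"slide":[0,0,0],"hand":0.1},
    {"angular":[0,0,0],"slide":[0,0,0],"hand":0.1},
    {"angular":[0,0,0],"slide":[0,3.0,-3.8],"hand":0.1},
    {"angular":[0,0,0],"slide":[0,2.9,-3.8],"hand":0.1},
    {"angular":[0,0,0],"slide":[0,-3,-3],"hand":0.1},
    {"angular":[0,0,0],"slide":[0,-3,-3],"hand":0.1}
  ]
}}

```text
time_s: 19.8
tool_pos: [598.6, -330.6, 152.1]
tcp_rot: [[0.304, 0.71, -0.635], [0.953, -0.231, 0.197], [-0.007, -0.665, -0.747]]
wrist_force: [-1.5, -2.3, 0.5]
finger_gap: 0.451
grasp_force: 0.0
```

Run:
```python
from plan import *
s=ctrl.read_state(); print(s["joint_positions"].round(2))
plan((pk(1,-62,150),lean(-7.8,37)))
from h import *
p=optics.capture("side"); a=p["frame"][120:220,230:350,::-1]; a=cv2.convertScaleAbs(cv2.resize(a,None,fx=6,fy=6,interpolation=2),alpha=1.6)
cv2.imwrite("pics/s8.png",a)
```

```text
[ 0.31  1.04  0.25  1.   -0.08  1.84  0.22]
now [ 598.6 -330.6  152.1] y-ang -18.0
 1x turn [-0.39, -0.5, -0.66] slide [4.25, -1.3, 1.14]
 1x turn [-0.39, -0.5, -0.66] slide [4.27, -1.26, 1.1]
 1x turn [-0.39, -0.5, -0.66] slide [4.3, -1.22, 1.05]
 1x turn [-0.39, -0.5, -0.66] slide [4.32, -1.17, 1.01]
 1x turn [-0.39, -0.5, -0.66] slide [4.34, -1.13, 0.96]
 1x turn [-0.39, -0.5, -0.66] slide [4.36, -1.09, 0.92]
 1x turn [-0.39, -0.5, -0.66] slide [4.38, -1.04, 0.87]
 1x turn [-0.39, -0.5, -0.66] slide [4.4, -1.0, 0.82]
 1x turn [-0.39, -0.5, -0.66] slide [4.42, -0.95, 0.78]
 1x turn [-0.39, -0.5, -0.66] slide [4.44, -0.91, 0.74]
 1x turn [-0.39, -0.5, -0.66] slide [4.46, -0.86, 0.69]
 1x turn [-0.39, -0.5, -0.66] slide [4.47, -0.81, 0.64]
-- [555.7 218.4 150. ]
```

View pics/s8.png

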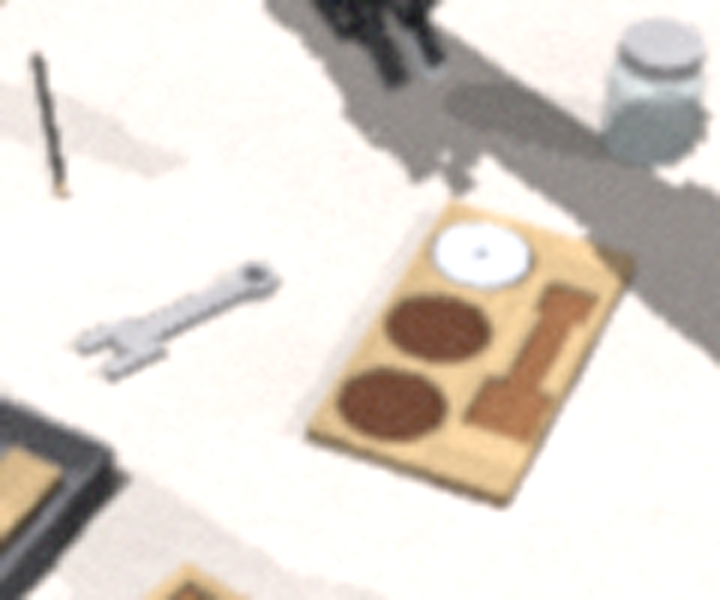

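{"op": "play_rows", "data": {
  "targets": [
    {"angular":[-0.39,-0.5,-0.66],"slide":[4.25,-1.3,1.14],"hand":0.4},
    {"angular":[-0.39,-0.5,-0.66],"slide":[4.27,-1.26,1.1],"hand":0.4},
    {"angular":[-0.39,-0.5,-0.66],"slide":[4.3,-1.22,1.05],"hand":0.4},
    {"angular":[-0.39,-0.5,-0.66],"slide":[4.32,-1.17,1.01],"hand":0.4},
    {"angular":[-0.39,-0.5,-0.66],"slide":[4.34,-1.13,0.96],"hand":0.4},
    {"angular":[-0.39,-0.5,-0.66],"slide":[4.36,-1.09,0.92],"hand":0.4},
    {"angular":[-0.39,-0.5,-0.66],"slide":[4.38,-1.04,0.87],"hand":0.4},
    {"angular":[-0.39,-0.5,-0.66],"slide":[4.4,-1.0,0.82],"hand":0.4},
    {"angular":[-0.39,-0.5,-0.66],"slide":[4.42,-0.95,0.78],"hand":0.4},
    {"angular":[-0.39,-0.5,-0.66],"slide":[4.44,-0.91,0.74],"hand":0.4},
    {"angular":[-0.39,-0.5,-0.66],"slide":[4.46,-0.86,0.69],"hand":0.4},
    {"angular":[-0.39,-0.5,-0.66],"slide":[4.47,-0.81,0.64],"hand":0.4}
  ]
}}

```text
time_s: 21.05
tool_pos: [555.8, 216.0, 145.9]
tcp_rot: [[0.139, 0.789, -0.599], [0.99, -0.118, 0.073], [-0.013, -0.603, -0.798]]
wrist_force: [1.4, 0.7, -0.9]
finger_gap: 0.303
grasp_force: 0.0
```

{"op": "play_rows", "data": {
  "targets": [
    {"angular":[0,0,0],"slide":[0,0,0],"hand":0.4},
    {"angular":[0,0,0],"slide":[0,0,0],"hand":0.4},
    {"angular":[0,0,0],"slide":[0,0,0],"hand":0.4}
  ]
}}

```text
time_s: 21.35
tool_pos: [556.6, 212.8, 145.7]
tcp_rot: [[0.141, 0.789, -0.599], [0.99, -0.121, 0.074], [-0.014, -0.603, -0.798]]
wrist_force: [0.7, 0.1, -0.0]
finger_gap: 0.297
grasp_force: 0.0
```

Run:
```python
from plan import *
plan((pk(1,-30,95),lean(-7.8,37)))
```

```text
now [556.6 212.8 145.7] y-ang -8.7
 2x turn [-0.04, 0.24, -0.36] slide [0.29, 0.18, 3.03]
-- [523.9 222.6  95. ]
```

{"op": "play_rows", "data": {
  "targets": [
    {"angular":[0,0.2,-0.3],"slide":[0.3,0.2,3.0],"hand":0.4},
    {"angular":[0,0.2,-0.3],"slide":[0.3,0.2,3.0],"hand":0.4},
    {"angular":[0,0,0],"slide":[0,0,0],"hand":0.4},
    {"angular":[0,0,0],"slide":[0,0,0],"hand":0.4}
  ]
}}

```text
time_s: 21.75
tool_pos: [525.3, 223.0, 95.9]
tcp_rot: [[0.137, 0.79, -0.598], [0.991, -0.11, 0.081], [-0.002, -0.603, -0.798]]
wrist_force: [0.1, -0.3, 0.0]
finger_gap: 0.299
grasp_force: 0.0
```

Run:
```python
from plan import *
plan((pk(1,-14,74),lean(-7.8,37),10))
```

```text
now [525.3 223.   95.9] y-ang -7.9
 3x turn [-0.03, 0.01, -0.04] slide [-0.02, -0.02, 0.93]
-- [508.  224.8  74. ]
```

{"op": "play_rows", "data": {
  "targets": [
    {"angular":[0,0,0],"slide":[0,0,0.9],"hand":0.4},
    {"angular":[0,0,0],"slide":[0,0,0.9],"hand":0.4},
    {"angular":[0,0,0],"slide":[0,0,0.9],"hand":0.4},
    {"angular":[0,0,0],"slide":[0,0,0],"hand":0.4}
  ]
}}

```text
time_s: 22.15
tool_pos: [506.9, 226.8, 73.3]
tcp_rot: [[0.134, 0.789, -0.599], [0.991, -0.108, 0.08], [-0.001, -0.605, -0.796]]
wrist_force: [-0.3, 0.2, 0.8]
finger_gap: 0.296
grasp_force: 0.0
```

{"op": "play_rows", "data": {
  "targets": [
    {"angular":[0,0,0],"slide":[0,0,0],"hand":1},
    {"angular":[0,0,0],"slide":[0,0,0],"hand":1},
    {"angular":[0,0,0],"slide":[0,0,0],"hand":1},
    {"angular":[0,0,0],"slide":[0,0,0],"hand":1},
    {"angular":[0,0,0],"slide":[0,0,0],"hand":1}
  ]
}}

```text
time_s: 22.65
tool_pos: [508.2, 226.8, 74.5]
tcp_rot: [[0.135, 0.79, -0.598], [0.991, -0.108, 0.081], [-0.0, -0.603, -0.798]]
wrist_force: [-2.6, -1.3, 3.4]
finger_gap: 0.101
grasp_force: 58.2
```

{"op": "play_rows", "data": {
  "targets": [
    {"angular":[0,0,0],"slide":[0,0,-1],"hand":1},
    {"angular":[0,0,0],"slide":[0,0,-2],"hand":1},
    {"angular":[0,0,0],"slide":[0,0,-3],"hand":1},
    {"angular":[0,0,0],"slide":[0,0,-4],"hand":1},
    {"angular":[0,0,0],"slide":[0,-2,-2.5],"hand":1},
    {"angular":[0,0,0],"slide":[0,0,0],"hand":1}
  ]
}}

```text
time_s: 23.25
tool_pos: [570.9, 219.0, 190.5]
tcp_rot: [[0.136, 0.796, -0.589], [0.991, -0.107, 0.084], [0.004, -0.595, -0.803]]
wrist_force: [-0.2, 1.2, -0.9]
finger_gap: 0.097
grasp_force: 58.7
```

```bash
cat >> plan.py <<'E'
def cav(k,a,u=23,z=60):
    O=np.array([476.5,-230.6,0]); ux=np.array([.9954,.0958,0]); uy=np.array([-.0958,.9954,0])
    return O+29*ux+86*k*uy+u*np.array([np.cos(np.radians(a)),np.sin(np.radians(a)),0])+[0,0,z]
E
python3 - <<'E'
from plan import *
a=-12
plan((cav(0,a,23,130),lean(a,50)))
E
```

```text
now [570.9 219.  190.5] y-ang -7.7
 1x turn [1.34, 0.27, 0.32] slide [-4.53, 0.5, 0.36]
 1x turn [1.34, 0.27, 0.32] slide [-4.53, 0.54, 0.33]
 1x turn [1.34, 0.27, 0.32] slide [-4.53, 0.57, 0.29]
 1x turn [1.34, 0.27, 0.32] slide [-4.53, 0.6, 0.26]
 1x turn [1.34, 0.27, 0.32] slide [-4.53, 0.63, 0.22]
 1x turn [1.34, 0.27, 0.32] slide [-4.53, 0.66, 0.19]
 1x turn [1.34, 0.27, 0.32] slide [-4.52, 0.69, 0.15]
 1x turn [1.34, 0.27, 0.32] slide [-4.52, 0.72, 0.11]
 1x turn [1.34, 0.27, 0.32] slide [-4.51, 0.74, 0.07]
 1x turn [1.34, 0.27, 0.32] slide [-4.51, 0.77, 0.03]
-- [ 527.8 -232.6  130. ]
```

{"op": "play_rows", "data": {
  "targets": [
    {"angular":[1.34,0.27,0.32],"slide":[-4.53,0.5,0.36],"hand":1},
    {"angular":[1.34,0.27,0.32],"slide":[-4.53,0.54,0.33],"hand":1},
    {"angular":[1.34,0.27,0.32],"slide":[-4.53,0.57,0.29],"hand":1},
    {"angular":[1.34,0.27,0.32],"slide":[-4.53,0.6,0.26],"hand":1},
    {"angular":[1.34,0.27,0.32],"slide":[-4.53,0.63,0.22],"hand":1},
    {"angular":[1.34,0.27,0.32],"slide":[-4.53,0.66,0.19],"hand":1},
    {"angular":[1.34,0.27,0.32],"slide":[-4.52,0.69,0.15],"hand":1},
    {"angular":[1.34,0.27,0.32],"slide":[-4.52,0.72,0.11],"hand":1},
    {"angular":[1.34,0.27,0.32],"slide":[-4.51,0.74,0.07],"hand":1},
    {"angular":[1.34,0.27,0.32],"slide":[-4.51,0.77,0.03],"hand":1},
    {"angular":[0,0,0],"slide":[0,0,0],"hand":1},
    {"angular":[0,0,0],"slide":[0,0,0],"hand":1}
  ]
}}

```text
time_s: 24.45
tool_pos: [523.6, -234.5, 125.8]
tcp_rot: [[0.21, 0.621, -0.755], [0.978, -0.137, 0.158], [-0.005, -0.772, -0.636]]
wrist_force: [0.4, 0.5, -0.9]
finger_gap: 0.103
grasp_force: 58.8
```

Run:
```python
from plan import *
a=-12
plan((cav(0,a,24,76),lean(a,50)))
```

```text
now [ 523.6 -234.5  125.8] y-ang -12.5
 2x turn [-0.25, 0.06, -0.15] slide [0.15, 2.07, 1.4]
-- [ 528.9 -232.8   76. ]
```

{"op": "play_rows", "data": {
  "targets": [
    {"angular":[-0.2,0,0],"slide":[0.15,2.1,1.4],"hand":1},
    {"angular":[-0.2,0,0],"slide":[0.15,2.1,1.4],"hand":1},
    {"angular":[0,0,0],"slide":[0,0,0],"hand":1},
    {"angular":[0,0,0],"slide":[0,0,0],"hand":1}
  ]
}}

```text
time_s: 24.85
tool_pos: [530.2, -230.0, 76.9]
tcp_rot: [[0.205, 0.627, -0.752], [0.979, -0.134, 0.155], [-0.004, -0.767, -0.641]]
wrist_force: [0.6, -0.4, -1.4]
finger_gap: 0.102
grasp_force: 58.8
```

Run:
```python
from plan import *
a=-12
s=ctrl.read_state(); print(s["joint_positions"].round(2))
plan((cav(0,a,23.5,62),lean(a,50),6))
```

```text
[ 0.19  1.03  0.21  1.29 -0.04  1.71  0.19]
now [ 530.2 -230.    76.9] y-ang -12.1
 3x turn [-0.04, 0.1, -0.02] slide [-0.1, 0.36, 0.35]
-- [ 528.3 -232.7   61.9]
```

{"op": "play_rows", "data": {
  "targets": [
    {"angular":[0,0,0],"slide":[-0.1,0.36,0.35],"hand":1},
    {"angular":[0,0,0],"slide":[-0.1,0.36,0.35],"hand":1},
    {"angular":[0,0,0],"slide":[-0.1,0.36,0.35],"hand":1},
    {"angular":[0,0,0],"slide":[0,0,0],"hand":1},
    {"angular":[0,0,0],"slide":[0,0,0],"hand":1}
  ]
}}

```text
time_s: 25.35
tool_pos: [528.1, -234.2, 61.8]
tcp_rot: [[0.207, 0.627, -0.751], [0.978, -0.136, 0.155], [-0.005, -0.767, -0.642]]
wrist_force: [0.5, -0.0, -0.9]
finger_gap: 0.097
grasp_force: 58.9
```

Run:
```python
from plan import *
a=-12
plan((cav(0,a,23.5,59.5),lean(a,50),6))
```

```text
now [ 528.1 -234.2   61.8] y-ang -12.3
 1x turn [-0.08, 0.23, -0.18] slide [0.15, 0.17, 0.15]
-- [ 528.3 -232.8   59.6]
```

{"op": "play_rows", "data": {
  "targets": [
    {"angular":[0,0,0],"slide":[0.15,0.2,0.15],"hand":1},
    {"angular":[0,0,0],"slide":[0,0,0],"hand":1}
  ]
}}

```text
time_s: 25.55
tool_pos: [528.8, -233.0, 59.8]
tcp_rot: [[0.206, 0.627, -0.751], [0.979, -0.137, 0.154], [-0.006, -0.767, -0.642]]
wrist_force: [0.8, -1.7, 1.8]
finger_gap: 0.098
grasp_force: 59.0
```

{"op": "play_rows", "data": {
  "targets": [
    {"angular":[0,0,0],"slide":[0,0.1,0.1],"hand":1},
    {"angular":[0,0,0],"slide":[0,0,0],"hand":1}
  ]
}}

```text
time_s: 25.75
tool_pos: [529.1, -232.5, 58.8]
tcp_rot: [[0.207, 0.628, -0.75], [0.978, -0.136, 0.155], [-0.005, -0.766, -0.642]]
wrist_force: [3.2, -0.1, 4.7]
finger_gap: 0.097
grasp_force: 59.7
```

{"op": "play_rows", "data": {
  "targets": [
    {"angular":[0,0,0],"slide":[0,-0.1,0.12],"hand":1},
    {"angular":[0,0,0],"slide":[0,0,0],"hand":1}
  ]
}}

```text
time_s: 25.95
tool_pos: [528.6, -232.2, 59.1]
tcp_rot: [[0.206, 0.63, -0.749], [0.979, -0.136, 0.155], [-0.005, -0.764, -0.645]]
wrist_force: [5.1, -1.1, 5.6]
finger_gap: 0.099
grasp_force: 60.2
```

Same contact as before: release and withdraw.

{"op": "play_rows", "data": {
  "targets": [
    {"angular":[0,0,0],"slide":[0,0,0],"hand":0.1},
    {"angular":[0,0,0],"slide":[0,0,0],"hand":0.1},
    {"angular":[0,0,0],"slide":[0,0,0],"hand":0.1},
    {"angular":[0,0,0],"slide":[0,3.0,-3.8],"hand":0.1},
    {"angular":[0,0,0],"slide":[0,2.9,-3.8],"hand":0.1},
    {"angular":[0,0,0],"slide":[0,-3,-3],"hand":0.1},
    {"angular":[0,0,0],"slide":[0,-3,-3],"hand":0.1}
  ]
}}

```text
time_s: 26.65
tool_pos: [596.2, -244.4, 127.7]
tcp_rot: [[0.199, 0.664, -0.721], [0.98, -0.144, 0.138], [-0.012, -0.734, -0.679]]
wrist_force: [1.1, -0.9, 1.3]
finger_gap: 0.445
grasp_force: 0.0
```

Run:
```python
from plan import *
plan((pk(0,-62,150),lean(-7.8,37)))
from h import *
p=optics.capture("side"); a=p["frame"][120:220,230:350,::-1]; a=cv2.convertScaleAbs(cv2.resize(a,None,fx=6,fy=6,interpolation=2),alpha=1.6)
cv2.imwrite("pics/s9.png",a)
```

```text
now [ 596.2 -244.4  127.7] y-ang -12.2
 1x turn [-0.85, -0.16, -0.27] slide [4.42, -0.95, 0.68]
 1x turn [-0.85, -0.16, -0.27] slide [4.43, -0.94, 0.65]
 1x turn [-0.85, -0.16, -0.27] slide [4.44, -0.93, 0.63]
 1x turn [-0.85, -0.16, -0.27] slide [4.44, -0.92, 0.6]
 1x turn [-0.85, -0.16, -0.27] slide [4.45, -0.91, 0.57]
 1x turn [-0.85, -0.16, -0.27] slide [4.45, -0.9, 0.55]
 1x turn [-0.85, -0.16, -0.27] slide [4.46, -0.88, 0.52]
 1x turn [-0.85, -0.16, -0.27] slide [4.47, -0.87, 0.5]
 1x turn [-0.85, -0.16, -0.27] slide [4.47, -0.86, 0.47]
 1x turn [-0.85, -0.16, -0.27] slide [4.48, -0.84, 0.45]
 1x turn [-0.85, -0.16, -0.27] slide [4.48, -0.83, 0.42]
 1x turn [-0.85, -0.16, -0.27] slide [4.49, -0.81, 0.4]
-- [567.2 303.6 150. ]
```

View pics/s9.png

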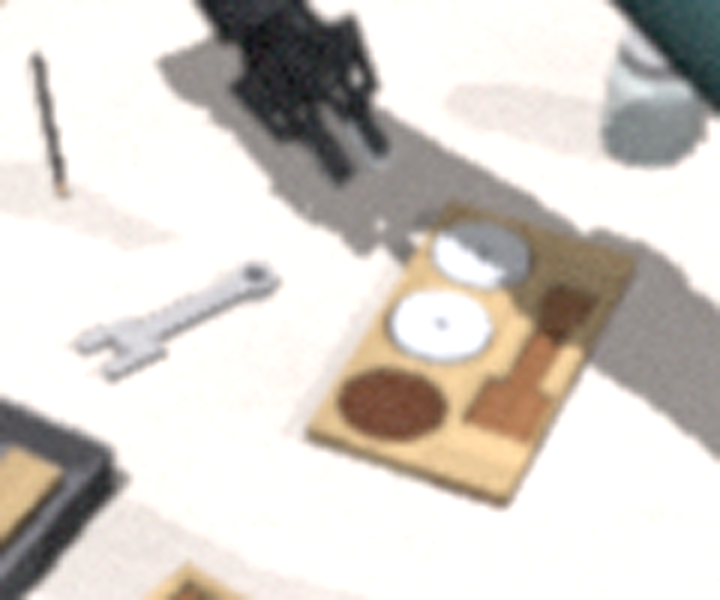

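Second disc lies flat too (about 440,325 in the crop). Third.

{"op": "play_rows", "data": {
  "targets": [
    {"angular":[-0.85,-0.16,-0.27],"slide":[4.42,-0.95,0.58],"hand":0.4},
    {"angular":[-0.85,-0.16,-0.27],"slide":[4.43,-0.94,0.58],"hand":0.4},
    {"angular":[-0.85,-0.16,-0.27],"slide":[4.44,-0.93,0.58],"hand":0.4},
    {"angular":[-0.85,-0.16,-0.27],"slide":[4.44,-0.92,0.58],"hand":0.4},
    {"angular":[-0.85,-0.16,-0.27],"slide":[4.45,-0.91,0.57],"hand":0.4},
    {"angular":[-0.85,-0.16,-0.27],"slide":[4.45,-0.9,0.55],"hand":0.4},
    {"angular":[-0.85,-0.16,-0.27],"slide":[4.46,-0.88,0.52],"hand":0.4},
    {"angular":[-0.85,-0.16,-0.27],"slide":[4.47,-0.87,0.5],"hand":0.4},
    {"angular":[-0.85,-0.16,-0.27],"slide":[4.47,-0.86,0.47],"hand":0.4},
    {"angular":[-0.85,-0.16,-0.27],"slide":[4.48,-0.84,0.45],"hand":0.4},
    {"angular":[-0.85,-0.16,-0.27],"slide":[4.48,-0.83,0.42],"hand":0.4},
    {"angular":[-0.85,-0.16,-0.27],"slide":[4.49,-0.81,0.4],"hand":0.4}
  ]
}}

```text
time_s: 27.9
tool_pos: [570.2, 304.7, 156.5]
tcp_rot: [[0.135, 0.798, -0.588], [0.991, -0.11, 0.079], [-0.001, -0.593, -0.805]]
wrist_force: [0.3, 0.9, -0.1]
finger_gap: 0.306
grasp_force: 0.0
```

{"op": "play_rows", "data": {
  "targets": [
    {"angular":[0,0,0],"slide":[0,0,0],"hand":0.4},
    {"angular":[0,0,0],"slide":[0,0,0],"hand":0.4},
    {"angular":[0,0,0],"slide":[0,0,0],"hand":0.4}
  ]
}}

```text
time_s: 28.2
tool_pos: [571.1, 301.4, 156.1]
tcp_rot: [[0.137, 0.797, -0.588], [0.991, -0.112, 0.079], [-0.003, -0.593, -0.805]]
wrist_force: [0.7, -0.6, 0.2]
finger_gap: 0.303
grasp_force: 0.0
```

Run:
```python
from plan import *
plan((pk(0,-30,95),lean(-7.8,37)))
```

```text
now [571.1 301.4 156.1] y-ang -8.0
 1x turn [0.32, 0.05, -0.08] slide [0.09, 0.36, 3.53]
 1x turn [0.32, 0.05, -0.08] slide [0.08, 0.38, 3.53]
-- [535.6 307.8  95. ]
```

{"op": "play_rows", "data": {
  "targets": [
    {"angular":[0.3,0,0],"slide":[0.1,0.35,3.5],"hand":0.4},
    {"angular":[0.3,0,0],"slide":[0.1,0.35,3.5],"hand":0.4},
    {"angular":[0,0,0],"slide":[0,0,0],"hand":0.4},
    {"angular":[0,0,0],"slide":[0,0,0],"hand":0.4}
  ]
}}

```text
time_s: 28.6
tool_pos: [536.2, 308.4, 96.3]
tcp_rot: [[0.137, 0.791, -0.596], [0.991, -0.111, 0.081], [-0.002, -0.601, -0.799]]
wrist_force: [0.6, -0.4, 1.2]
finger_gap: 0.301
grasp_force: 0.0
```

Run:
```python
from plan import *
plan((pk(0,-14,74),lean(-7.8,37),10))
```

```text
now [536.2 308.4  96.3] y-ang -8.0
 3x turn [0.01, 0.02, -0.05] slide [-0.02, 0.0, 0.93]
-- [519.7 310.1  74. ]
```

{"op": "play_rows", "data": {
  "targets": [
    {"angular":[0,0,0],"slide":[0,0,0.9],"hand":0.4},
    {"angular":[0,0,0],"slide":[0,0,0.9],"hand":0.4},
    {"angular":[0,0,0],"slide":[0,0,0.9],"hand":0.4},
    {"angular":[0,0,0],"slide":[0,0,0],"hand":0.4}
  ]
}}

```text
time_s: 29.0
tool_pos: [518.0, 312.2, 73.7]
tcp_rot: [[0.135, 0.79, -0.598], [0.991, -0.109, 0.08], [-0.002, -0.603, -0.798]]
wrist_force: [0.1, 0.2, -0.2]
finger_gap: 0.301
grasp_force: 0.0
```

{"op": "play_rows", "data": {
  "targets": [
    {"angular":[0,0,0],"slide":[0,0,0],"hand":1},
    {"angular":[0,0,0],"slide":[0,0,0],"hand":1},
    {"angular":[0,0,0],"slide":[0,0,0],"hand":1},
    {"angular":[0,0,0],"slide":[0,0,0],"hand":1},
    {"angular":[0,0,0],"slide":[0,0,0],"hand":1}
  ]
}}

```text
time_s: 29.5
tool_pos: [519.7, 312.1, 74.6]
tcp_rot: [[0.136, 0.792, -0.595], [0.991, -0.109, 0.081], [-0.001, -0.6, -0.8]]
wrist_force: [-0.1, 1.5, -0.1]
finger_gap: 0.101
grasp_force: 58.1
```

{"op": "play_rows", "data": {
  "targets": [
    {"angular":[0,0,0],"slide":[0,0,-1],"hand":1},
    {"angular":[0,0,0],"slide":[0,0,-2],"hand":1},
    {"angular":[0,0,0],"slide":[0,0,-3],"hand":1},
    {"angular":[0,0,0],"slide":[0,0,-4],"hand":1},
    {"angular":[0,0,0],"slide":[0,-2,-2.5],"hand":1},
    {"angular":[0,0,0],"slide":[0,0,0],"hand":1}
  ]
}}

```text
time_s: 30.1
tool_pos: [580.8, 304.4, 191.9]
tcp_rot: [[0.136, 0.796, -0.59], [0.991, -0.107, 0.084], [0.003, -0.596, -0.803]]
wrist_force: [0.1, 0.5, -0.7]
finger_gap: 0.099
grasp_force: 58.5
```

Run:
```python
from plan import *
a=-8
plan((cav(1,a,23,130),lean(a,50)))
```

```text
now [580.8 304.4 191.9] y-ang -7.7
 2x turn [1.34, -0.0, 0.03] slide [-4.54, 0.37, 0.48]
 1x turn [1.34, -0.0, 0.03] slide [-4.54, 0.39, 0.46]
 2x turn [1.34, -0.0, 0.03] slide [-4.54, 0.41, 0.45]
 2x turn [1.34, -0.0, 0.03] slide [-4.54, 0.43, 0.43]
 2x turn [1.34, -0.0, 0.03] slide [-4.54, 0.46, 0.41]
 1x turn [1.34, -0.0, 0.03] slide [-4.55, 0.48, 0.4]
-- [ 519.9 -145.5  130. ]
```

{"op": "play_rows", "data": {
  "targets": [
    {"angular":[1.34,0,0],"slide":[-4.54,0.37,0.48],"hand":1},
    {"angular":[1.34,0,0],"slide":[-4.54,0.37,0.48],"hand":1},
    {"angular":[1.34,0,0],"slide":[-4.54,0.39,0.46],"hand":1},
    {"angular":[1.34,0,0],"slide":[-4.54,0.41,0.45],"hand":1},
    {"angular":[1.34,0,0],"slide":[-4.54,0.41,0.45],"hand":1},
    {"angular":[1.34,0,0],"slide":[-4.54,0.43,0.43],"hand":1},
    {"angular":[1.34,0,0],"slide":[-4.54,0.43,0.43],"hand":1},
    {"angular":[1.34,0,0],"slide":[-4.54,0.46,0.41],"hand":1},
    {"angular":[1.34,0,0],"slide":[-4.54,0.46,0.41],"hand":1},
    {"angular":[1.34,0,0],"slide":[-4.55,0.48,0.4],"hand":1},
    {"angular":[0,0,0],"slide":[0,0,0],"hand":1},
    {"angular":[0,0,0],"slide":[0,0,0],"hand":1}
  ]
}}

```text
time_s: 31.3
tool_pos: [516.5, -147.0, 125.2]
tcp_rot: [[0.139, 0.631, -0.764], [0.99, -0.089, 0.106], [-0.001, -0.771, -0.637]]
wrist_force: [-0.1, 0.6, -1.0]
finger_gap: 0.096
grasp_force: 58.6
```

Run:
```python
from plan import *
a=-8
plan((cav(1,a,24,76),lean(a,50)))
```

```text
now [ 516.5 -147.   125.2] y-ang -8.1
 2x turn [-0.22, 0.03, -0.02] slide [0.11, 2.03, 1.41]
-- [ 520.9 -145.6   76. ]
```

{"op": "play_rows", "data": {
  "targets": [
    {"angular":[-0.2,0,0],"slide":[0.1,2.0,1.4],"hand":1},
    {"angular":[-0.2,0,0],"slide":[0.1,2.0,1.4],"hand":1},
    {"angular":[0,0,0],"slide":[0,0,0],"hand":1},
    {"angular":[0,0,0],"slide":[0,0,0],"hand":1}
  ]
}}

```text
time_s: 31.7
tool_pos: [521.6, -143.1, 77.5]
tcp_rot: [[0.134, 0.637, -0.759], [0.991, -0.086, 0.102], [-0.0, -0.766, -0.642]]
wrist_force: [-0.5, 0.1, -1.0]
finger_gap: 0.1
grasp_force: 58.7
```

Run:
```python
from plan import *
a=-8
plan((cav(1,a,23.5,61.5),lean(a,50),6))
```

```text
now [ 521.6 -143.1   77.5] y-ang -7.7
 3x turn [-0.01, 0.08, 0.07] slide [-0.09, 0.39, 0.36]
-- [ 520.4 -145.5   61.5]
```

{"op": "play_rows", "data": {
  "targets": [
    {"angular":[0,0,0],"slide":[-0.09,0.39,0.36],"hand":1},
    {"angular":[0,0,0],"slide":[-0.09,0.39,0.36],"hand":1},
    {"angular":[0,0,0],"slide":[-0.05,0.39,0.36],"hand":1},
    {"angular":[0,0,0],"slide":[0,0,0],"hand":1},
    {"angular":[0,0,0],"slide":[0,0,0],"hand":1}
  ]
}}

```text
time_s: 32.2
tool_pos: [520.3, -146.8, 61.3]
tcp_rot: [[0.136, 0.637, -0.759], [0.991, -0.088, 0.103], [-0.001, -0.766, -0.643]]
wrist_force: [0.3, 0.1, -1.1]
finger_gap: 0.094
grasp_force: 58.7
```

Run:
```python
from plan import *
a=-8
plan((cav(1,a,23.5,59.5),lean(a,50),6))
```

```text
now [ 520.3 -146.8   61.3] y-ang -7.9
 1x turn [0.03, 0.2, 0.08] slide [0.13, 0.13, 0.12]
-- [ 520.4 -145.5   59.5]
```

{"op": "play_rows", "data": {
  "targets": [
    {"angular":[0,0,0],"slide":[0.13,0.2,0.15],"hand":1},
    {"angular":[0,0,0],"slide":[0,0,0],"hand":1}
  ]
}}

```text
time_s: 32.4
tool_pos: [520.9, -146.0, 59.5]
tcp_rot: [[0.135, 0.637, -0.759], [0.991, -0.088, 0.102], [-0.002, -0.766, -0.643]]
wrist_force: [0.7, -1.4, 2.4]
finger_gap: 0.098
grasp_force: 58.9
```

{"op": "play_rows", "data": {
  "targets": [
    {"angular":[0,0,0],"slide":[0,0.1,0.1],"hand":1},
    {"angular":[0,0,0],"slide":[0,0,0],"hand":1}
  ]
}}

```text
time_s: 32.6
tool_pos: [521.1, -145.4, 58.6]
tcp_rot: [[0.135, 0.637, -0.758], [0.991, -0.088, 0.103], [-0.001, -0.765, -0.643]]
wrist_force: [2.7, -0.6, 6.4]
finger_gap: 0.101
grasp_force: 59.7
```

{"op": "play_rows", "data": {
  "targets": [
    {"angular":[0,0,0],"slide":[0,-0.1,0.12],"hand":1},
    {"angular":[0,0,0],"slide":[0,0,0],"hand":1}
  ]
}}

```text
time_s: 32.8
tool_pos: [520.6, -145.2, 58.9]
tcp_rot: [[0.135, 0.64, -0.757], [0.991, -0.088, 0.102], [-0.001, -0.764, -0.646]]
wrist_force: [5.5, -1.3, 7.2]
finger_gap: 0.104
grasp_force: 60.1
```

{"op": "play_rows", "data": {
  "targets": [
    {"angular":[0,0,0],"slide":[0,0,0],"hand":0.1},
    {"angular":[0,0,0],"slide":[0,0,0],"hand":0.1},
    {"angular":[0,0,0],"slide":[0,0,0],"hand":0.1},
    {"angular":[0,0,0],"slide":[0,3.0,-3.8],"hand":0.1},
    {"angular":[0,0,0],"slide":[0,2.9,-3.8],"hand":0.1},
    {"angular":[0,0,0],"slide":[0,-3,-3],"hand":-0.2},
    {"angular":[0,0,0],"slide":[0,-3,-3],"hand":-0.2},
    {"angular":[0,0,0],"slide":[3,-3.5,-1.5],"hand":-0.2},
    {"angular":[0,0,0],"slide":[4,-1.5,0],"hand":-0.2},
    {"angular":[0,0,0],"slide":[4,0,0],"hand":-0.2},
    {"angular":[0,0,0],"slide":[4,0,0],"hand":-0.2},
    {"angular":[0,0,0],"slide":[0,0,0],"hand":-0.2}
  ]
}}

```text
time_s: 34.0
tool_pos: [601.6, 4.0, 184.8]
tcp_rot: [[0.124, 0.677, -0.726], [0.992, -0.083, 0.092], [0.002, -0.731, -0.682]]
wrist_force: [0.1, 1.5, -0.5]
finger_gap: 0.599
grasp_force: 0.0
```

Run:
```python
from fit import *
p=optics.capture("top")
p["frame"]=cv2.convertScaleAbs(p["frame"],alpha=1.7); D=edges(p)
for r in mark_of(p,"spanner_c")[:2]: print(r["confidence"],at_z(p,r["centre"],6))
qs={}; M["d"]=circ(0,0,35,17)
qs["spanner"],f=fit(p,"spanner",(663,-152,1.176),D,1.0); print(qs["spanner"].round(3),f)
p["frame"]=(p["frame"]/1.6).astype(np.uint8)
from plan import cav
for k in (-1,0,1):
    c=cav(k,0,0); q,f=fit(p,"d",(c[0],c[1],0),D,.5); qs["d"]=q; print(k,(q[:2]-c[:2]).round(1),f)
M["s"]=M["spanner"]; overlay(p,qs,"ov10.png",(250,130,390,250),5.5)
```

```text
0.77 [ 670.42691009 -141.49065594    6.        ]
0.48 [ 522.40531126 -312.61948285    6.        ]
[ 671.194 -149.112    1.042] 3.261168956756592
-1 [0.6 2.1] 0.1134912297129631
0 [-1.2 -1.1] 0.09597893059253693
1 [ 28. -10.] 2.701564311981201
```

View pics/ov10.png

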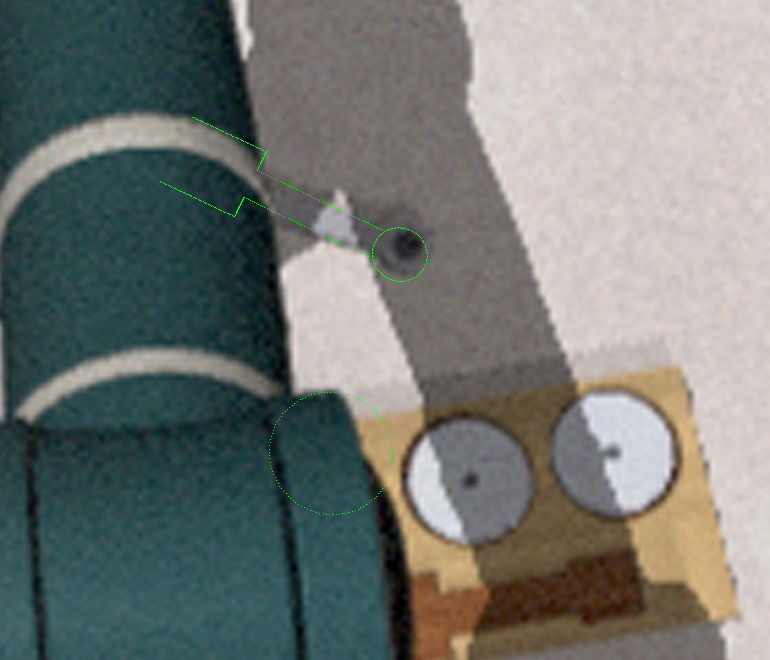

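Run:
```python
from plan import *
plan(([520,220,230],down(-22.6)))
```

```text
now [601.3  -2.7 184.4] y-ang -7.8
 1x turn [-7.78, 1.08, 2.36] slide [3.5, -1.81, 0.81]
 1x turn [-7.78, 1.08, 2.36] slide [3.41, -2.05, 0.61]
 1x turn [-7.78, 1.08, 2.36] slide [3.31, -2.26, 0.38]
 1x turn [-7.78, 1.08, 2.36] slide [3.21, -2.43, 0.12]
 1x turn [-7.78, 1.08, 2.36] slide [3.1, -2.55, -0.16]
 1x turn [-7.78, 1.08, 2.36] slide [3.01, -2.64, -0.46]
-- [520.  220.  230.1]
```

{"op": "play_rows", "data": {
  "targets": [
    {"angular":[-7.78,1.08,2.36],"slide":[3.5,-1.81,0.81],"hand":-0.2},
    {"angular":[-7.78,1.08,2.36],"slide":[3.41,-2.05,0.61],"hand":-0.2},
    {"angular":[-7.78,1.08,2.36],"slide":[3.31,-2.26,0.38],"hand":-0.2},
    {"angular":[-7.78,1.08,2.36],"slide":[3.21,-2.43,0.12],"hand":-0.2},
    {"angular":[-7.78,1.08,2.36],"slide":[3.1,-2.55,-0.16],"hand":-0.2},
    {"angular":[-7.78,1.08,2.36],"slide":[3.01,-2.64,-0.46],"hand":-0.2},
    {"angular":[0,0,0],"slide":[0,0,0],"hand":-0.2},
    {"angular":[0,0,0],"slide":[0,0,0],"hand":-0.2}
  ]
}}

```text
time_s: 34.9
tool_pos: [520.0, 219.4, 230.9]
tcp_rot: [[0.384, 0.923, 0.001], [0.923, -0.384, -0.001], [-0.0, 0.001, -1.0]]
wrist_force: [0.4, -0.7, 0.1]
finger_gap: 0.603
grasp_force: 0.0
```

Run:
```python
from fit import *
from plan import *
p=optics.capture("top")
p["frame"]=cv2.convertScaleAbs(p["frame"],alpha=1.7); D=edges(p); M["d"]=circ(0,0,35,17)
for r in mark_of(p,"spanner_c")[:1]: print(r["confidence"],at_z(p,r["centre"],6))
qs={}
qs["spanner"],f=fit(p,"spanner",(663,-152,1.176),D,1.0); print(qs["spanner"].round(3),f)
p["frame"]=(p["frame"]/1.6).astype(np.uint8)
for k in (-1,0,1):
    c=cav(k,0,0); q,f=fit(p,"d",(c[0],c[1],0),D,.5); print(k,(q[:2]-c[:2]).round(1),f)
qs["d"]=q
overlay(p,qs,"ov11.png",(250,130,390,250),5.5)
c=qs["spanner"]
plan(([c[0],c[1],100],down(np.degrees(c[2])-90)))
```

```text
0.83 [ 670.4727604  -140.84508143    6.        ]
[ 663.623 -151.952    1.158] 1.2599084377288818
-1 [0.6 1.8] 0.12085404992103577
0 [-1.2 -0.9] 0.10861030220985413
1 [-1.6 -1.2] 0.12002981454133987
now [521.9 216.6 230.1] y-ang -22.9
 3x turn [0.01, 0.01, 0.08] slide [-3.16, 3.04, 1.45]
 4x turn [0.01, 0.01, 0.08] slide [-3.14, 3.06, 1.45]
 2x turn [0.01, 0.01, 0.08] slide [-3.13, 3.08, 1.45]
-- [ 663.7 -151.9  100. ]
```

View pics/ov11.png

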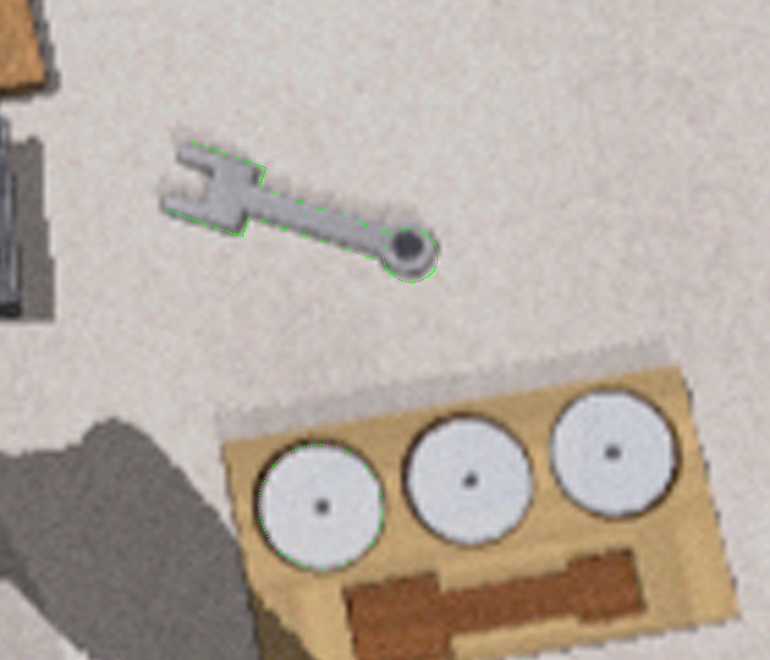

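{"op": "play_rows", "data": {
  "targets": [
    {"angular":[0,0,0],"slide":[-3.16,3.04,1.45],"hand":-0.2},
    {"angular":[0,0,0],"slide":[-3.16,3.04,1.45],"hand":-0.2},
    {"angular":[0,0,0],"slide":[-3.16,3.04,1.45],"hand":-0.2},
    {"angular":[0,0,0],"slide":[-3.14,3.06,1.45],"hand":-0.2},
    {"angular":[0,0,0],"slide":[-3.14,3.06,1.45],"hand":-0.2},
    {"angular":[0,0,0],"slide":[-3.14,3.06,1.45],"hand":-0.2},
    {"angular":[0,0,0],"slide":[-3.14,3.06,1.45],"hand":-0.2},
    {"angular":[0,0,0],"slide":[-3.13,3.08,1.45],"hand":-0.2},
    {"angular":[0,0,0],"slide":[-3.13,3.08,1.45],"hand":-0.2},
    {"angular":[0,0,0],"slide":[0,0,0],"hand":-0.2},
    {"angular":[0,0,0],"slide":[0,0,0],"hand":-0.2},
    {"angular":[0,0,0],"slide":[0,0,0],"hand":-0.2}
  ]
}}

```text
time_s: 36.2
tool_pos: [664.8, -149.1, 99.4]
tcp_rot: [[0.388, 0.922, -0.0], [0.922, -0.388, 0.0], [0.0, -0.0, -1.0]]
wrist_force: [0.2, 1.1, -0.1]
finger_gap: 0.597
grasp_force: 0.0
```

Run:
```python
from plan import *
plan(([663.6,-152,50],down(66.8-90)))
```

```text
now [ 664.8 -149.1   99.4] y-ang -22.8
 2x turn [-0.01, -0.01, 0.18] slide [-0.16, 0.0, 2.47]
-- [ 663.6 -152.    50. ]
```

{"op": "play_rows", "data": {
  "targets": [
    {"angular":[0,0,0.2],"slide":[-0.16,0,2.5],"hand":-0.2},
    {"angular":[0,0,0.2],"slide":[-0.16,0,2.4],"hand":-0.2},
    {"angular":[0,0,0],"slide":[0,0,0],"hand":-0.2},
    {"angular":[0,0,0],"slide":[0,0,0],"hand":-0.2}
  ]
}}

```text
time_s: 36.6
tool_pos: [664.3, -150.3, 51.5]
tcp_rot: [[0.392, 0.92, 0.001], [0.92, -0.392, 0.0], [0.0, 0.001, -1.0]]
wrist_force: [-0.3, 1.1, 0.4]
finger_gap: 0.597
grasp_force: 0.0
```

Run:
```python
from plan import *
plan(([663.6,-152,27],down(66.8-90)))
from fit import *
p=optics.capture("top")
p["frame"]=cv2.convertScaleAbs(p["frame"],alpha=1.7)
r=mark_of(p,"spanner_c")[:1]; print([(x["confidence"],at_z(p,x["centre"],6)) for x in r])
```

```text
now [ 664.3 -150.3   51.5] y-ang -23.1
 1x turn [0.04, -0.03, 0.13] slide [-0.19, 0.01, 2.45]
-- [ 663.6 -152.1   27. ]
[(0.63, array([ 659.34103574, -146.92706282,    6.        ]))]
```

{"op": "play_rows", "data": {
  "targets": [
    {"angular":[0,0,0.1],"slide":[-0.2,0,1.2],"hand":-0.2},
    {"angular":[0,0,0],"slide":[0,0,1.1],"hand":-0.2},
    {"angular":[0,0,0],"slide":[0,0,0],"hand":-0.2},
    {"angular":[0,0,0],"slide":[0,0,0],"hand":-0.2}
  ]
}}

```text
time_s: 37.1
tool_pos: [663.0, -152.9, 27.3]
tcp_rot: [[0.395, 0.919, -0.0], [0.919, -0.395, -0.0], [-0.0, -0.0, -1.0]]
wrist_force: [0.4, -0.3, 0.1]
finger_gap: 0.599
grasp_force: 0.0
```

{"op": "play_rows", "data": {
  "targets": [
    {"angular":[0,0,0],"slide":[0,0,0],"hand":1},
    {"angular":[0,0,0],"slide":[0,0,0],"hand":1},
    {"angular":[0,0,0],"slide":[0,0,0],"hand":1},
    {"angular":[0,0,0],"slide":[0,0,0],"hand":1},
    {"angular":[0,0,0],"slide":[0,0,0],"hand":1},
    {"angular":[0,0,0],"slide":[0,0,0],"hand":1}
  ]
}}

```text
time_s: 37.7
tool_pos: [664.1, -153.3, 28.8]
tcp_rot: [[0.395, 0.919, 0.003], [0.919, -0.395, -0.001], [0.0, 0.003, -1.0]]
wrist_force: [-0.4, 0.0, 5.3]
finger_gap: 0.188
grasp_force: 59.2
```

Run:
```python
from plan import *
c=(663.6,-152)
p,R=state(); x=R.as_matrix()[:,0]
print("grip at spanner x:",(p-[*c,0])@x, "y:",(p-[*c,0])@R.as_matrix()[:,1], ctrl.read_state()["finger_gap"],p)
```

```text
grip at spanner x: -0.9707243270487687 y: 0.9959164085031059 0.18821537515263642 [ 664.05854952 -153.26715155   28.83992215]
```

{"op": "play_rows", "data": {
  "targets": [
    {"angular":[0,0,0],"slide":[0,0,0],"hand":0.3},
    {"angular":[0,0,0],"slide":[0,0,0],"hand":0.3},
    {"angular":[0,0,0],"slide":[0,0,-0.75],"hand":0.3},
    {"angular":[0,0,0],"slide":[0,0,0],"hand":0.3},
    {"angular":[0,0,0],"slide":[0,0,0],"hand":0.3}
  ]
}}

```text
time_s: 38.2
tool_pos: [663.6, -153.1, 35.9]
tcp_rot: [[0.395, 0.919, 0.002], [0.919, -0.395, -0.0], [0.0, 0.002, -1.0]]
wrist_force: [0.1, -0.4, 0.7]
finger_gap: 0.355
grasp_force: 0.0
```

{"op": "play_rows", "data": {
  "targets": [
    {"angular":[0,0,0],"slide":[0,0,0],"hand":1},
    {"angular":[0,0,0],"slide":[0,0,0],"hand":1},
    {"angular":[0,0,0],"slide":[0,0,0],"hand":1},
    {"angular":[0,0,0],"slide":[0,0,0],"hand":1}
  ]
}}

```text
time_s: 38.6
tool_pos: [663.3, -153.0, 35.4]
tcp_rot: [[0.395, 0.919, 0.001], [0.919, -0.395, -0.0], [0.0, 0.001, -1.0]]
wrist_force: [1.4, 0.1, 0.0]
finger_gap: 0.001
grasp_force: 0.0
```

{"op": "play_rows", "data": {
  "targets": [
    {"angular":[0,0,0],"slide":[0,0,0],"hand":0.2},
    {"angular":[0,0,0],"slide":[0,0,0],"hand":0.2},
    {"angular":[0,0,0],"slide":[0,0,0],"hand":0.2},
    {"angular":[0,0,0],"slide":[0,0,0.85],"hand":0.2},
    {"angular":[0,0,0],"slide":[0,0,0],"hand":0.2},
    {"angular":[0,0,0],"slide":[0,0,0],"hand":0.2}
  ]
}}

```text
time_s: 39.2
tool_pos: [663.0, -153.0, 26.4]
tcp_rot: [[0.395, 0.919, -0.0], [0.919, -0.395, -0.0], [-0.0, -0.0, -1.0]]
wrist_force: [0.8, -0.1, 0.7]
finger_gap: 0.4
grasp_force: 0.0
```

{"op": "play_rows", "data": {
  "targets": [
    {"angular":[0,0,0],"slide":[0,0,0],"hand":1},
    {"angular":[0,0,0],"slide":[0,0,0],"hand":1},
    {"angular":[0,0,0],"slide":[0,0,0],"hand":1},
    {"angular":[0,0,0],"slide":[0,0,0],"hand":1},
    {"angular":[0,0,0],"slide":[0,0,0],"hand":1}
  ]
}}

```text
time_s: 39.7
tool_pos: [663.5, -153.1, 27.2]
tcp_rot: [[0.395, 0.919, 0.001], [0.919, -0.395, -0.0], [0.0, 0.001, -1.0]]
wrist_force: [-0.5, 0.2, 1.4]
finger_gap: 0.186
grasp_force: 60.0
```

{"op": "play_rows", "data": {
  "targets": [
    {"angular":[0,0,0],"slide":[0,0,-1],"hand":1},
    {"angular":[0,0,0],"slide":[0,0,-2],"hand":1},
    {"angular":[0,0,0],"slide":[0,0,-3],"hand":1},
    {"angular":[0,0,0],"slide":[0,0,0],"hand":1}
  ]
}}

```text
time_s: 40.1
tool_pos: [666.2, -153.7, 91.7]
tcp_rot: [[0.395, 0.919, 0.009], [0.919, -0.395, -0.002], [0.002, 0.009, -1.0]]
wrist_force: [0.8, -0.4, -1.2]
finger_gap: 0.185
grasp_force: 59.7
```

Run:
```python
from plan import *
plan(([432.8,-235.8,90],down(5.5)))
```

```text
now [ 666.2 -153.7   91.7] y-ang -23.2
 1x turn [0.08, 0.0, -4.79] slide [-2.79, -3.03, -0.0]
 1x turn [0.08, 0.0, -4.79] slide [-2.53, -3.26, 0.0]
 1x turn [0.08, 0.0, -4.79] slide [-2.25, -3.46, 0.01]
 1x turn [0.08, 0.0, -4.79] slide [-1.95, -3.63, 0.01]
 1x turn [0.08, 0.0, -4.79] slide [-1.64, -3.78, 0.01]
 1x turn [0.08, 0.0, -4.79] slide [-1.32, -3.91, 0.02]
-- [ 432.8 -235.8   90. ]
```

{"op": "play_rows", "data": {
  "targets": [
    {"angular":[0.08,0,-4.79],"slide":[-2.79,-3.03,0],"hand":1},
    {"angular":[0.08,0,-4.79],"slide":[-2.53,-3.26,0],"hand":1},
    {"angular":[0.08,0,-4.79],"slide":[-2.25,-3.46,0],"hand":1},
    {"angular":[0.08,0,-4.79],"slide":[-1.95,-3.63,0],"hand":1},
    {"angular":[0.08,0,-4.79],"slide":[-1.64,-3.78,0],"hand":1},
    {"angular":[0.08,0,-4.79],"slide":[-1.32,-3.91,0],"hand":1},
    {"angular":[0,0,0],"slide":[0,0,0],"hand":1},
    {"angular":[0,0,0],"slide":[0,0,0],"hand":1},
    {"angular":[0,0,0],"slide":[0,0,0],"hand":1}
  ]
}}

```text
time_s: 41.0
tool_pos: [431.0, -234.8, 87.6]
tcp_rot: [[-0.096, 0.995, -0.006], [0.995, 0.096, 0.001], [0.001, -0.006, -1.0]]
wrist_force: [0.3, -0.4, -1.1]
finger_gap: 0.183
grasp_force: 59.8
```

Run:
```python
from plan import *
plan(([432.8,-235.8,55],down(5.5),12))
print(ctrl.read_state()["finger_gap"])
```

```text
now [ 431.  -234.8   87.6] y-ang 5.5
 3x turn [-0.11, -0.03, 0.01] slide [-0.04, 0.06, 1.09]
-- [ 432.8 -235.7   55. ]
0.18276190362188516
```

{"op": "play_rows", "data": {
  "targets": [
    {"angular":[0,0,0],"slide":[-0.04,0.06,1.1],"hand":1},
    {"angular":[0,0,0],"slide":[-0.04,0.06,1.1],"hand":1},
    {"angular":[0,0,0],"slide":[-0.04,0.06,1.1],"hand":1},
    {"angular":[0,0,0],"slide":[0,0,0],"hand":1},
    {"angular":[0,0,0],"slide":[0,0,0],"hand":1}
  ]
}}

```text
time_s: 41.5
tool_pos: [431.4, -235.8, 53.7]
tcp_rot: [[-0.096, 0.995, -0.009], [0.995, 0.096, 0.002], [0.002, -0.008, -1.0]]
wrist_force: [0.1, -0.7, -2.3]
finger_gap: 0.18
grasp_force: 59.8
```

Run:
```python
from plan import *
plan(([432.8,-235.8,44],down(5.5),12))
from fit import *
p=optics.capture("side"); a=p["frame"][130:210,270:350,::-1]; a=cv2.convertScaleAbs(cv2.resize(a,None,fx=7,fy=7,interpolation=2),alpha=1.6)
cv2.imwrite("pics/s12.png",a)
```

```text
now [ 431.4 -235.8   53.7] y-ang 5.5
 1x turn [-0.48, -0.14, 0.02] slide [-0.02, 0.15, 0.97]
-- [ 432.8 -235.8   44. ]
```

{"op": "play_rows", "data": {
  "targets": [
    {"angular":[-0.4,0,0],"slide":[0,0.15,0.5],"hand":1},
    {"angular":[0,0,0],"slide":[0,0,0.5],"hand":1},
    {"angular":[0,0,0],"slide":[0,0,0],"hand":1},
    {"angular":[0,0,0],"slide":[0,0,0],"hand":1}
  ]
}}

```text
time_s: 41.95
tool_pos: [432.9, -235.9, 44.4]
tcp_rot: [[-0.096, 0.995, -0.001], [0.995, 0.096, 0.002], [0.002, -0.0, -1.0]]
wrist_force: [0.4, 0.4, -1.5]
finger_gap: 0.186
grasp_force: 59.8
```

{"op": "play_rows", "data": {
  "targets": [
    {"angular":[0,0,0],"slide":[0,0,0.2],"hand":1},
    {"angular":[0,0,0],"slide":[0,0,0.2],"hand":1},
    {"angular":[0,0,0],"slide":[0,0,0],"hand":1}
  ]
}}

```text
time_s: 42.25
tool_pos: [433.2, -236.0, 40.5]
tcp_rot: [[-0.096, 0.995, -0.0], [0.995, 0.096, 0.002], [0.002, 0.0, -1.0]]
wrist_force: [0.4, 0.1, 0.4]
finger_gap: 0.182
grasp_force: 60.0
```

{"op": "play_rows", "data": {
  "targets": [
    {"angular":[0,0,0],"slide":[0,0,0.2],"hand":1},
    {"angular":[0,0,0],"slide":[0,0,0],"hand":1}
  ]
}}

```text
time_s: 42.45
tool_pos: [433.3, -236.2, 38.6]
tcp_rot: [[-0.096, 0.995, 0.0], [0.995, 0.096, 0.001], [0.001, 0.0, -1.0]]
wrist_force: [-0.8, -0.4, 1.4]
finger_gap: 0.187
grasp_force: 60.2
```

{"op": "play_rows", "data": {
  "targets": [
    {"angular":[0,0,0],"slide":[0,0,0.15],"hand":1},
    {"angular":[0,0,0],"slide":[0,0,0],"hand":1}
  ]
}}

```text
time_s: 42.65
tool_pos: [433.3, -236.2, 37.3]
tcp_rot: [[-0.096, 0.995, 0.0], [0.995, 0.096, 0.001], [0.001, 0.0, -1.0]]
wrist_force: [-0.6, -0.7, 4.0]
finger_gap: 0.187
grasp_force: 60.6
```

{"op": "play_rows", "data": {
  "targets": [
    {"angular":[0,0,0],"slide":[0,0,0.15],"hand":1},
    {"angular":[0,0,0],"slide":[0,0,0],"hand":1}
  ]
}}

```text
time_s: 42.85
tool_pos: [433.4, -236.2, 37.2]
tcp_rot: [[-0.096, 0.995, 0.0], [0.995, 0.096, 0.001], [0.001, 0.0, -1.0]]
wrist_force: [-4.3, 1.2, 20.1]
finger_gap: 0.184
grasp_force: 62.4
```

Run:
```python
from plan import *
s=ctrl.read_state(); print(s["wrist_force"].round(1),s["ft_torque"].round(2))
from fit import *
p=optics.capture("side"); a=p["frame"][130:210,270:350,::-1]; a=cv2.convertScaleAbs(cv2.resize(a,None,fx=7,fy=7,interpolation=2),alpha=1.6)
cv2.imwrite("pics/s13.png",a)
```

```text
[-4.3  1.2 20.1] [0.65 1.04 0.03]
```

{"op": "play_rows", "data": {
  "targets": [
    {"angular":[0,0,0],"slide":[0,0,-0.2],"hand":1},
    {"angular":[0,0,0],"slide":[0,0,0],"hand":1},
    {"angular":[0,0,0],"slide":[0,0,0],"hand":0.3},
    {"angular":[0,0,0],"slide":[0,0,0],"hand":0.3},
    {"angular":[0,0,0],"slide":[0,0,0],"hand":0.3},
    {"angular":[0,0,0],"slide":[0,0,-2],"hand":0.3},
    {"angular":[0,0,0],"slide":[0,0,-4],"hand":0.3},
    {"angular":[0,0,0],"slide":[0,0,-5],"hand":0.3},
    {"angular":[0,0,0],"slide":[4,0,-3],"hand":0.3},
    {"angular":[0,0,0],"slide":[4.8,0,0],"hand":0.3},
    {"angular":[0,0,0],"slide":[4.8,0,0],"hand":0.3},
    {"angular":[0,0,0],"slide":[4.8,0,0],"hand":0.3}
  ]
}}

```text
time_s: 44.1
tool_pos: [415.0, -51.3, 178.1]
tcp_rot: [[-0.095, 0.995, 0.001], [0.995, 0.095, 0.002], [0.001, 0.001, -1.0]]
wrist_force: [1.1, 0.0, -0.2]
finger_gap: 0.35
grasp_force: 0.0
```

{"op": "play_rows", "data": {
  "targets": [
    {"angular":[0,0,0],"slide":[4.8,0,0],"hand":0.3},
    {"angular":[0,0,0],"slide":[4.8,0,0],"hand":0.3},
    {"angular":[0,0,0],"slide":[4.8,0,0],"hand":0.3},
    {"angular":[0,0,0],"slide":[4.8,0,0],"hand":0.3},
    {"angular":[0,0,0],"slide":[4.8,0,0],"hand":0.3},
    {"angular":[0,0,0],"slide":[4.8,0,0],"hand":0.3},
    {"angular":[0,0,0],"slide":[0,0,0],"hand":0.3}
  ]
}}

```text
time_s: 44.8
tool_pos: [386.4, 240.5, 178.6]
tcp_rot: [[-0.106, 0.994, 0.0], [0.994, 0.106, 0.006], [0.006, 0.001, -1.0]]
wrist_force: [0.1, 0.0, 0.0]
finger_gap: 0.349
grasp_force: 0.0
```

Run:
```python
from fit import *
from plan import cav
p=optics.capture("top"); s=optics.capture("side")
q=dict(p); q["frame"]=cv2.convertScaleAbs(p["frame"],alpha=1.7); D=edges(q); M["d"]=circ(0,0,35,17)
M["sp"]=M["spanner"]+[0,0,7]
c,f=fit(q,"sp",(432.7,-234.8,1.667),D,.4); print(c.round(3),f)
for k in (-1,0,1):
    e=cav(k,0,0); r,f=fit(q,"d",(e[0],e[1],0),D,.4); print(k,(r[:2]-e[:2]).round(1),f)
a=cv2.resize(p["frame"][195:265,285:385,::-1],(700,490),interpolation=2)[:, :400+0] if 0 else cv2.resize(p["frame"][195:265,290:390,::-1],(440,308),interpolation=2)
b=cv2.resize(s["frame"][140:215,270:345,::-1],(340,340),interpolation=2)
o=np.zeros((340,780,3),np.uint8); o[:308,:440]=a; o[:,440:]=b; cv2.imwrite("pics/fin.png",cv2.convertScaleAbs(o,alpha=1.6))
```

```text
[ 429.169 -238.997    1.672] 0.15458954870700836
-1 [0.7 1.8] 0.12208785861730576
0 [-1.2 -0.9] 0.12650829553604126
1 [-1.7 -1.2] 0.1279386430978775
```

View pics/fin.png

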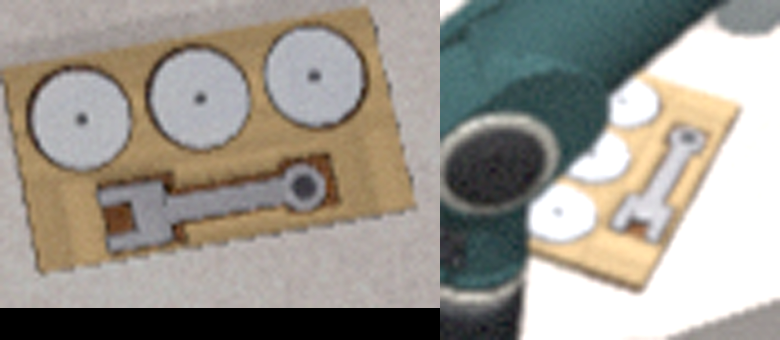

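Run:
```python
from fit import *
np.set_printoptions(suppress=True,precision=2)
for n in ("top","side"):
    p=optics.capture(n); g=cv2.resize(p["frame"],None,fx=4,fy=4,interpolation=2)
    h=cv2.cvtColor(cv2.GaussianBlur(g,(0,0),2),cv2.COLOR_RGB2HSV)
    yy,xx=np.mgrid[0:g.shape[0],0:g.shape[1]]
    uv=np.c_[(xx.ravel()-1.5)/4,(yy.ravel()-1.5)/4]
    E=np.array(p["extrinsics"]); d=np.c_[(uv[:,0]-p["cx"])/p["fx"],(uv[:,1]-p["cy"])/p["fy"],np.ones(len(uv))]@E[:3,:3].T
    for z in (14,19):
        W=E[:3,3]+d*((z-E[2,3])/d[:,2])[:,None]
        t=np.c_[(W[:,:2]-[476.5,-230.6])@np.array([[.9954,-.0958],[.0958,.9954]])]
        roi=(abs(t[:,0]+44)<27)&(abs(t[:,1])<92)
        s=h.reshape(-1,3)
        if z==19:
            m=(roi&(s[:,1]<60)).reshape(xx.shape).astype(np.uint8); nn,l,st,ce=cv2.connectedComponentsWithStats(m); k=1+np.argmax(st[1:,4]); q=t[(l==k).ravel()]
            print(n,"spanner y ext",np.percentile(q[:,1],[.2,99.8]),"x ext jaw",np.percentile(q[q[:,1]>40][:,0],[1,99]),"ring",np.percentile(q[abs(q[:,1]+64)<8][:,0],[1,99]),"shaft",np.percentile(q[abs(q[:,1]+8)<20][:,0],[2,98]))
        else:
            dark=roi&(s[:,2]<np.percentile(s[roi][:,2],45))&(s[:,1]>110); q=t[dark]; print(n,"cavity y ext",np.percentile(q[:,1],[.5,99.5]),"x",np.percentile(q[:,0],[1,99]))
```

```text
top cavity y ext [-84.2  82.2] x [-67.4  -17.57]
top spanner y ext [-73.54  84.3 ] x ext jaw [-67.42 -23.4 ] ring [-61.37 -30.23] shaft [-54.46 -36.86]
side cavity y ext [67.36 78.79] x [-47.61 -38.2 ]
side spanner y ext [-75.6   87.19] x ext jaw [-67.71 -19.37] ring [-60.08 -26.94] shaft [-55.2  -32.77]
```

```bash
cat >> plan.py <<'E'
def tr(x,y,z): return np.array([476.5,-230.6,0])+x*np.array([.9954,.0958,0])+y*np.array([-.0958,.9954,0])+[0,0,z]
E
python3 - <<'E'
from plan import *
plan((tr(-45,112,90),down(5.5)))
E
```

```text
now [387.8 232.3 177.9] y-ang 5.4
 8x turn [-0.01, -0.0, -0.01] slide [-4.47, -0.01, 1.1]
-- [ 420.9 -123.4   90. ]
```

{"op": "play_rows", "data": {
  "targets": [
    {"angular":[0,0,0],"slide":[-4.47,0,1.1],"hand":1},
    {"angular":[0,0,0],"slide":[-4.47,0,1.1],"hand":1},
    {"angular":[0,0,0],"slide":[-4.47,0,1.1],"hand":1},
    {"angular":[0,0,0],"slide":[-4.47,0,1.1],"hand":1},
    {"angular":[0,0,0],"slide":[-4.47,0,1.1],"hand":1},
    {"angular":[0,0,0],"slide":[-4.47,0,1.1],"hand":1},
    {"angular":[0,0,0],"slide":[-4.47,0,1.1],"hand":1},
    {"angular":[0,0,0],"slide":[-4.47,0,1.1],"hand":1},
    {"angular":[0,0,0],"slide":[0,0,0],"hand":1},
    {"angular":[0,0,0],"slide":[0,0,0],"hand":1},
    {"angular":[0,0,0],"slide":[0,0,0],"hand":1}
  ]
}}

```text
time_s: 46.1
tool_pos: [421.6, -122.0, 89.8]
tcp_rot: [[-0.095, 0.995, -0.001], [0.995, 0.095, 0.002], [0.002, -0.0, -1.0]]
wrist_force: [0.8, 0.3, 0.9]
finger_gap: 0.001
grasp_force: 0.0
```

Run:
```python
from plan import *
plan((tr(-45,112,45),down(5.5),16))
```

```text
now [ 421.6 -122.    89.8] y-ang 5.5
 3x turn [-0.01, -0.04, -0.01] slide [-0.05, -0.02, 1.49]
-- [ 421.  -123.5   45. ]
```

{"op": "play_rows", "data": {
  "targets": [
    {"angular":[0,0,0],"slide":[0,0,1.5],"hand":1},
    {"angular":[0,0,0],"slide":[0,0,1.5],"hand":1},
    {"angular":[0,0,0],"slide":[0,0,1.4],"hand":1},
    {"angular":[0,0,0],"slide":[0,0,0],"hand":1},
    {"angular":[0,0,0],"slide":[0,0,0],"hand":1}
  ]
}}

```text
time_s: 46.6
tool_pos: [422.1, -121.1, 46.1]
tcp_rot: [[-0.098, 0.995, -0.0], [0.995, 0.098, 0.002], [0.002, -0.0, -1.0]]
wrist_force: [0.5, 0.3, 0.0]
finger_gap: 0.005
grasp_force: 0.0
```

Run:
```python
from plan import *
plan((tr(-45,106,38.5),down(5.5),16),(tr(-45,97,38.5),down(5.5),16))
```

```text
now [ 422.1 -121.1   46.1] y-ang 5.6
 1x turn [-0.01, -0.11, 0.11] slide [-0.82, -0.14, 0.75]
-- [ 421.6 -129.4   38.5]
 1x turn [0.0, -0.0, 0.0] slide [-0.9, -0.0, 0.0]
-- [ 422.4 -138.3   38.5]
```

{"op": "play_rows", "data": {
  "targets": [
    {"angular":[0,0,0],"slide":[-0.8,-0.1,0.4],"hand":1},
    {"angular":[0,0,0],"slide":[0,0,0.35],"hand":1},
    {"angular":[0,0,0],"slide":[0,0,0],"hand":1},
    {"angular":[0,0,0],"slide":[-0.5,0,0],"hand":1},
    {"angular":[0,0,0],"slide":[-0.4,0,0],"hand":1},
    {"angular":[0,0,0],"slide":[0,0,0],"hand":1}
  ]
}}

```text
time_s: 47.2
tool_pos: [422.9, -139.9, 38.3]
tcp_rot: [[-0.095, 0.996, 0.0], [0.996, 0.095, 0.001], [0.001, 0.0, -1.0]]
wrist_force: [-0.1, 0.4, -0.8]
finger_gap: 0.003
grasp_force: 0.0
```

{"op": "play_rows", "data": {
  "targets": [
    {"angular":[0,0,0],"slide":[-0.2,0,0],"hand":1},
    {"angular":[0,0,0],"slide":[0,0,0],"hand":1}
  ]
}}

```text
time_s: 47.4
tool_pos: [423.0, -141.3, 38.2]
tcp_rot: [[-0.096, 0.995, -0.0], [0.995, 0.096, 0.002], [0.002, 0.0, -1.0]]
wrist_force: [-0.4, 0.2, 0.2]
finger_gap: -0.006
grasp_force: 0.0
```

{"op": "play_rows", "data": {
  "targets": [
    {"angular":[0,0,0],"slide":[-0.2,0,0],"hand":1},
    {"angular":[0,0,0],"slide":[0,0,0],"hand":1}
  ]
}}

```text
time_s: 47.6
tool_pos: [423.1, -143.2, 38.2]
tcp_rot: [[-0.096, 0.995, -0.0], [0.995, 0.096, 0.002], [0.002, -0.0, -1.0]]
wrist_force: [-0.2, 0.5, -0.7]
finger_gap: 0.002
grasp_force: 0.0
```

Run:
```python
from plan import *
plan((tr(-45,91,38.5),down(5.5),16))
```

```text
now [ 423.1 -143.2   38.2] y-ang 5.5
 1x turn [-0.0, -0.09, -0.01] slide [-0.11, -0.03, -0.03]
-- [ 423.  -144.4   38.5]
```

```bash
cat > seg.py <<'E'
from fit import *
np.set_printoptions(suppress=True,precision=2)
def seg_(n="top"):
    p=optics.capture(n); g=cv2.resize(p["frame"],None,fx=4,fy=4,interpolation=2)
    s=cv2.cvtColor(cv2.GaussianBlur(g,(0,0),2),cv2.COLOR_RGB2HSV).reshape(-1,3)
    yy,xx=np.mgrid[0:g.shape[0],0:g.shape[1]]; uv=np.c_[(xx.ravel()-1.5)/4,(yy.ravel()-1.5)/4]
    E=np.array(p["extrinsics"]); d=np.c_[(uv[:,0]-p["cx"])/p["fx"],(uv[:,1]-p["cy"])/p["fy"],np.ones(len(uv))]@E[:3,:3].T
    W=E[:3,3]+d*((19-E[2,3])/d[:,2])[:,None]; t=(W[:,:2]-[476.5,-230.6])@np.array([[.9954,-.0958],[.0958,.9954]])
    roi=(abs(t[:,0]+44)<27)&(abs(t[:,1])<92)
    m=(roi&(s[:,1]<60)&(s[:,2]>45)).reshape(xx.shape).astype(np.uint8); nn,l,st,ce=cv2.connectedComponentsWithStats(m); k=1+np.argmax(st[1:,4]); q=t[(l==k).ravel()]
    print(n,"y ext",np.percentile(q[:,1],[.2,99.8]),"jaw x",np.percentile(q[q[:,1]>40][:,0],[1,99]),"ring x",np.percentile(q[abs(q[:,1]+64)<8][:,0],[1,99]))
E
python3 -c "
from seg import *
seg_()"
```

```text
Traceback (most recent call last):
  File "seg.py", line 11, in seg_
    print(n,"y ext",np.percentile(q[:,1],[.2,99.8]),"jaw x",np.percentile(q[q[:,1]>40][:,0],[1,99]),"ring x",np.percentile(q[abs(q[:,1]+64)<8][:,0],[1,99]))
                                                                                                             ~~~~~~~~~~~~~^^^^^^^^^^^^^^^^^^^^^^^^^^^^^^^^^
IndexError: index -1 is out of bounds for axis 0 with size 0
```

{"op": "play_rows", "data": {
  "targets": [
    {"angular":[0,0,0],"slide":[1.6,0,0],"hand":1},
    {"angular":[0,0,0],"slide":[0,0,0],"hand":0.4},
    {"angular":[0,0,0],"slide":[0,0,0],"hand":0.4},
    {"angular":[0,0,0],"slide":[0,0,0.3],"hand":0.4},
    {"angular":[0,0,0],"slide":[-0.5,0,0],"hand":0.4},
    {"angular":[0,0,0],"slide":[-0.5,0,0],"hand":0.4},
    {"angular":[0,0,0],"slide":[0,0,0],"hand":0.4}
  ]
}}

```text
time_s: 48.35
tool_pos: [423.4, -136.2, 35.9]
tcp_rot: [[-0.096, 0.995, 0.001], [0.995, 0.096, 0.003], [0.003, 0.001, -1.0]]
wrist_force: [-0.9, 6.4, 11.4]
finger_gap: 0.304
grasp_force: 6.1
```

{"op": "play_rows", "data": {
  "targets": [
    {"angular":[0,0,0],"slide":[-0.3,0,0],"hand":0.4},
    {"angular":[0,0,0],"slide":[0,0,0],"hand":0.4}
  ]
}}

```text
time_s: 48.55
tool_pos: [423.7, -138.8, 35.9]
tcp_rot: [[-0.097, 0.995, 0.001], [0.995, 0.097, 0.003], [0.003, 0.001, -1.0]]
wrist_force: [-0.9, 8.0, 12.7]
finger_gap: 0.3
grasp_force: 6.2
```

{"op": "play_rows", "data": {
  "targets": [
    {"angular":[0,0,0],"slide":[-0.2,0,0],"hand":0.4},
    {"angular":[0,0,0],"slide":[0,0,0],"hand":0.4}
  ]
}}

```text
time_s: 48.75
tool_pos: [423.8, -140.4, 35.9]
tcp_rot: [[-0.097, 0.995, 0.001], [0.995, 0.097, 0.003], [0.003, 0.001, -1.0]]
wrist_force: [-1.1, 8.6, 12.9]
finger_gap: 0.299
grasp_force: 6.8
```

{"op": "play_rows", "data": {
  "targets": [
    {"angular":[0,0,0],"slide":[-0.15,0,0],"hand":0.4},
    {"angular":[0,0,0],"slide":[0,0,0],"hand":0.4}
  ]
}}

```text
time_s: 48.95
tool_pos: [424.0, -141.6, 35.9]
tcp_rot: [[-0.097, 0.995, 0.001], [0.995, 0.097, 0.004], [0.004, 0.001, -1.0]]
wrist_force: [-1.2, 8.9, 11.8]
finger_gap: 0.304
grasp_force: 6.9
```

{"op": "play_rows", "data": {
  "targets": [
    {"angular":[0,0,0],"slide":[0,0,-0.25],"hand":0.4},
    {"angular":[0,0,0],"slide":[0,0,0],"hand":0.4}
  ]
}}

```text
time_s: 49.15
tool_pos: [423.3, -143.9, 37.8]
tcp_rot: [[-0.095, 0.995, 0.0], [0.995, 0.095, 0.001], [0.001, 0.0, -1.0]]
wrist_force: [0.3, 0.8, 0.6]
finger_gap: 0.302
grasp_force: 0.7
```

{"op": "play_rows", "data": {
  "targets": [
    {"angular":[0,0,0],"slide":[-0.15,0,0],"hand":0.4},
    {"angular":[0,0,0],"slide":[0,0,0],"hand":0.4}
  ]
}}

```text
time_s: 49.35
tool_pos: [423.2, -145.6, 37.5]
tcp_rot: [[-0.095, 0.995, -0.0], [0.995, 0.095, 0.001], [0.001, -0.0, -1.0]]
wrist_force: [0.3, 1.5, 0.1]
finger_gap: 0.3
grasp_force: 0.3
```

{"op": "play_rows", "data": {
  "targets": [
    {"angular":[0,0,0],"slide":[-0.15,0,0],"hand":0.4},
    {"angular":[0,0,0],"slide":[0,0,0],"hand":0.4}
  ]
}}

```text
time_s: 49.55
tool_pos: [423.3, -147.0, 37.5]
tcp_rot: [[-0.095, 0.995, -0.0], [0.995, 0.095, 0.001], [0.002, -0.0, -1.0]]
wrist_force: [-0.0, 0.6, 0.5]
finger_gap: 0.303
grasp_force: 0.2
```

Run:
```python
from plan import *
plan((tr(-45,91,38.5),down(5.5),16))
s=ctrl.read_state(); print(s["wrist_force"])
```

```text
now [ 423.3 -147.    37.5] y-ang 5.5
 1x turn [-0.02, -0.09, -0.03] slide [0.26, -0.01, -0.1]
-- [ 423.  -144.4   38.5]
[-0.02469454  0.57859377  0.4734485 ]
```

{"op": "play_rows", "data": {
  "targets": [
    {"angular":[0,0,0],"slide":[1,0,0],"hand":0.4},
    {"angular":[0,0,0],"slide":[0,0,-4],"hand":0.4},
    {"angular":[0,0,0],"slide":[4.5,0,-2],"hand":0.4},
    {"angular":[0,0,0],"slide":[4.8,0,0],"hand":0.4},
    {"angular":[0,0,0],"slide":[4.8,0,0],"hand":0.4},
    {"angular":[0,0,0],"slide":[4.8,0,0],"hand":0.4},
    {"angular":[0,0,0],"slide":[4.8,0,0],"hand":0.4},
    {"angular":[0,0,0],"slide":[4.8,0,0],"hand":0.4},
    {"angular":[0,0,0],"slide":[0,0,0],"hand":0.4}
  ]
}}

```text
time_s: 50.45
tool_pos: [394.1, 154.3, 98.5]
tcp_rot: [[-0.108, 0.994, 0.001], [0.994, 0.108, 0.005], [0.005, 0.002, -1.0]]
wrist_force: [0.6, -0.9, 0.6]
finger_gap: 0.298
grasp_force: 0.0
```

```bash
python3 -c "
from seg import *
seg_('top'); seg_('side')"
```

```text
top y ext [-81.72  77.57] jaw x [-68.04 -24.34] ring x [-61.52 -30.51]
side y ext [-82.57  85.36] jaw x [-70.3  -21.83] ring x [-62.37 -27.94]
```

Run:
```python
from plan import *
plan((tr(-46,40,75),down(5.5)))
```

```text
now [394.4 148.3  98. ] y-ang 5.7
 8x turn [-0.0, -0.01, 0.03] slide [-4.31, -0.02, 0.28]
-- [ 426.9 -195.2   75. ]
```

{"op": "play_rows", "data": {
  "targets": [
    {"angular":[0,0,0],"slide":[-4.31,0,0.28],"hand":1},
    {"angular":[0,0,0],"slide":[-4.31,0,0.28],"hand":1},
    {"angular":[0,0,0],"slide":[-4.31,0,0.28],"hand":1},
    {"angular":[0,0,0],"slide":[-4.31,0,0.28],"hand":1},
    {"angular":[0,0,0],"slide":[-4.31,0,0.28],"hand":1},
    {"angular":[0,0,0],"slide":[-4.31,0,0.28],"hand":1},
    {"angular":[0,0,0],"slide":[-4.31,0,0.28],"hand":1},
    {"angular":[0,0,0],"slide":[-4.31,0,0.28],"hand":1},
    {"angular":[0,0,0],"slide":[0,0,0],"hand":1},
    {"angular":[0,0,0],"slide":[0,0,0],"hand":1}
  ]
}}

```text
time_s: 51.55
tool_pos: [426.5, -198.4, 74.8]
tcp_rot: [[-0.09, 0.996, -0.002], [0.996, 0.09, 0.002], [0.002, -0.001, -1.0]]
wrist_force: [0.4, 0.5, 0.1]
finger_gap: 0.0
grasp_force: 0.0
```

{"op": "play_rows", "data": {
  "targets": [
    {"angular":[0,0,0],"slide":[0,0,1.5],"hand":1},
    {"angular":[0,0,0],"slide":[0,0,1],"hand":1},
    {"angular":[0,0,0],"slide":[0,0,0],"hand":1},
    {"angular":[0,0,0],"slide":[0,0,0],"hand":1}
  ]
}}

```text
time_s: 51.95
tool_pos: [428.0, -195.4, 50.1]
tcp_rot: [[-0.097, 0.995, -0.001], [0.995, 0.097, 0.002], [0.002, -0.001, -1.0]]
wrist_force: [0.6, -0.0, 0.9]
finger_gap: -0.001
grasp_force: 0.0
```

{"op": "play_rows", "data": {
  "targets": [
    {"angular":[0,0,0],"slide":[0,0,0.3],"hand":1},
    {"angular":[0,0,0],"slide":[0,0,0.3],"hand":1},
    {"angular":[0,0,0],"slide":[0,0,0],"hand":1}
  ]
}}

```text
time_s: 52.25
tool_pos: [428.1, -196.0, 44.0]
tcp_rot: [[-0.096, 0.995, -0.001], [0.995, 0.096, 0.002], [0.002, -0.0, -1.0]]
wrist_force: [-0.5, -0.4, -0.1]
finger_gap: -0.003
grasp_force: 0.0
```

{"op": "play_rows", "data": {
  "targets": [
    {"angular":[0,0,0],"slide":[0,0,0.2],"hand":1},
    {"angular":[0,0,0],"slide":[0,0,0],"hand":1}
  ]
}}

```text
time_s: 52.45
tool_pos: [428.1, -196.1, 42.0]
tcp_rot: [[-0.096, 0.995, -0.0], [0.995, 0.096, 0.002], [0.002, -0.0, -1.0]]
wrist_force: [0.3, -0.4, 0.9]
finger_gap: -0.004
grasp_force: 0.0
```

{"op": "play_rows", "data": {
  "targets": [
    {"angular":[0,0,0],"slide":[0,0,0.15],"hand":1},
    {"angular":[0,0,0],"slide":[0,0,0],"hand":1}
  ]
}}

```text
time_s: 52.65
tool_pos: [428.4, -196.2, 41.1]
tcp_rot: [[-0.096, 0.995, -0.0], [0.995, 0.096, 0.001], [0.001, 0.0, -1.0]]
wrist_force: [-1.1, 0.2, 6.0]
finger_gap: 0.002
grasp_force: 2.8
```

{"op": "play_rows", "data": {
  "targets": [
    {"angular":[0,0,0],"slide":[0,0,-4],"hand":1},
    {"angular":[0,0,0],"slide":[0,0,-4],"hand":1},
    {"angular":[0,0,0],"slide":[4.8,0,0],"hand":1},
    {"angular":[0,0,0],"slide":[4.8,0,0],"hand":1},
    {"angular":[0,0,0],"slide":[4.8,0,0],"hand":1},
    {"angular":[0,0,0],"slide":[4.8,0,0],"hand":1},
    {"angular":[0,0,0],"slide":[4.8,0,0],"hand":1},
    {"angular":[0,0,0],"slide":[4.8,0,0],"hand":1},
    {"angular":[0,0,0],"slide":[4.8,0,0],"hand":1},
    {"angular":[0,0,0],"slide":[0,0,0],"hand":1}
  ]
}}

```text
time_s: 53.65
tool_pos: [395.4, 144.9, 121.8]
tcp_rot: [[-0.107, 0.994, 0.001], [0.994, 0.107, 0.005], [0.005, 0.002, -1.0]]
wrist_force: [-0.7, -0.8, -0.0]
finger_gap: -0.001
grasp_force: 0.0
```

```bash
python3 -c "
from seg import *
seg_('top')
from plan import cav
p=optics.capture('top'); p['frame']=cv2.convertScaleAbs(p['frame'],alpha=1.7); D=edges(p); M['d']=circ(0,0,35,17); M['o']=rect(0,0,200,40,23)
for k in (-1,0,1):
    e=cav(k,0,0); r,f=fit(p,'d',(e[0],e[1],0),D,.4); print(k,(r[:2]-e[:2]).round(1),round(f,2))
print(fit(p,'o',(672,138,1.57),D,.5))
"
```

```text
top y ext [-81.96  77.34] jaw x [-68.11 -24.36] ring x [-61.52 -30.34]
-1 [0.8 1.8] 0.12
0 [-1.2 -0.9] 0.12
1 [-1.6 -1.2] 0.12
(array([669.49, 137.95,   1.57]), np.float64(0.06273232400417328))
```

```bash
python3 -c "
from cell import ctrl
print(ctrl.close_job())"
```

```text
the job is handed in; nothing more can be done
None
```

I handed the job in at about 54 s of the 210 s; `close_job()` returned no verdict. By the last camera check the offcut is in the crate and all three discs are within about 2 mm of their cavity centres. The spanner is about 3 mm off centre in its cavity. A touch on its jaw end found it fully down, but I did not touch-check the ring end.

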